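# Read in the parts tins on the cranked slide

### The arm

A 6-joint arm with a two-finger parallel gripper is mounted at the origin on the work surface. World frame = base frame: x ahead of the robot, y to its left, z up, the work surface at z = 0. Lengths are in m, angles in rad, forces in N, time in s.
With the tool pointing down it reaches from about 0.35 to 0.775 m from the base axis. Payload 5.5 kg.
Tool frame: the origin (TCP) lies midway between the tips of the shut fingers; the grasp point (between the pads) lies 19 mm behind it; z points along the fingers, y is the line along which they close (so a half turn about z gives the same grasp; the last joint's range is limited). The gripper opens to 85 mm and grips with 20 to 120 N. Pads are 22 mm wide; open, the fingers measure 114 mm over their backs; the gripper's body (76 mm by 85 mm) begins 54 mm behind the grasp point. The pads swing forward as they close: fully open they stand 13 mm farther back than shut.
Start: joints at [1.111, 0.313, 0.046, 1.304, 0, 1.431], TCP at [0.181, 0.546, 0.231] pointing down, gripper open.
Joint ranges: [-2.76, 2.76], [-0.86, 1.69], [-1.03, 1.26], [-2.2, 2.34], [-1.47, 1.5], [-3.14, 3.14]. Speed limits (rad/s): [2.57, 2.57, 3.14, 3.14, 3.14, 3.14].

### API

Orientations are given as a unit quaternion [w, x, y, z].
In Python, from workcell import telemetry, imaging, env gives the robot as it stands. The module is installed in compiled form; this text tells all that it offers.
- The arm moves only by the tool step_arm, never from a script. Its argument "moves" is a list of rows, each a list of 3 entries, a list of its own where there are three numbers: the shift along the tool's x, y, z in mm, then the turn, a rotation vector about the tool's x, y, z in rad, then the finger opening in mm, from 0 to 85.4. A call has 1 to 8 rows; each row is the pose to reach, as a shift and turn from the pose commanded when the call began, along the tool's axes at that moment; what a row does not reach only later rows make up. A row lasts 1/12 s, in which the tool goes at most 41.7 mm and 7.16 degrees, less where a joint would pass 70% of its speed; a pose out of reach is approached as far as the arm can. A call with a gripper value outside its range is refused whole. The fingers move at their own pace and stop on an object; "grip_force" is the grip in N (left out, the last holds). Time passes only in rows, so rows that repeat a pose let the fingers close. It gives the time, the measured TCP pose, the force, the opening and the grip force at its end, in the units of the state.
- telemetry.get_state(): the state, without advancing time (a new reading comes with each control period).
- imaging.read_camera(name): name is "side" or "top" or "wrist"; returns the picture (400x640x3 uint8, red, green, blue); there is no depth.
- imaging.camera_params(name): a dict with "camera_matrix" (3x3 intrinsics, pixels), "pose" (4x4, takes a point from camera to world coordinates). Camera axes: x right, y up, looking along -z (the intrinsics and any distortion apply to the point x, -y, -z); pixel columns grow to the right and rows downward; lengths in m; the calibration is good to about 2 mm. A picture is of the moment at which its call begins: read the wrist's pose just before it. camera_params takes no time and is no camera call; for the wrist camera it gives the pose at the moment of the call.
- env.hand_in(): hands the job in; it is judged then, once.
The state is a dict: "clock": time; "joint_pos": joint angles; "qvel": joint speeds; "tau": joint torques, N m; "tcp_pos": TCP position; "orientation": TCP orientation; "wrist_force": force on the tool from outside, world axes, zero at the start; "ft_torque": the same for the moment, N m; "finger_gap": finger opening in m; "grip_force": force on a finger pad.
Only numpy, scipy, OpenCV 4.12 (cv2) and the standard library are available. Lean on these libraries where they do the work, as an engineer would, in place of code of your own. Each camera call takes 0.05 s, during which the arm holds its last target. There are 200 camera calls.

### The job

Book in the parts tins: stand every tin on its own cork spot of the carriage while that is still at the right-hand loading end, each turned so that its code label squarely faces the code reader's side of the track. Then wind the carriage with the handwheel (not by pushing it) all the way to the stop at the left end, so that all the tins go past the reader with their labels still facing that way and on their spots; put right any tin that gets knocked. Finally take the tins off and stand them upright in the wooden out-tray, leaving the carriage at the left end; do not tip a tin over, touch the reader or disturb the other things on the table.

Things in the scene. Friction and masses are not known exactly. Their poses are not given: they have to be found in the camera images.
- tin1_mid (a point): plain aluminium parts tin: upright cylinder 50 mm across, 75 mm tall, 250 g, heavy at the bottom; 3 or 4 alike are present, the fourth may be absent (None from the start). Point: on its axis, half-way up (37.5 mm). z up the axis, x level from the axis towards the middle of its label. Starts upright on the table at the robot's right, label any way round
- tin1_label (a point): middle of that tin's code label, 25 mm out from the axis, half-way up; axes as the tin's. White paper with black upright bars over about 80 degrees of the side; a 12 mm wide black seal strip runs from its middle up over the lid's edge towards the lid's centre, so the label's side shows from above
- tin2_mid (a point): plain aluminium parts tin: upright cylinder 50 mm across, 75 mm tall, 250 g, heavy at the bottom; 3 or 4 alike are present, the fourth may be absent (None from the start). Point: on its axis, half-way up (37.5 mm). z up the axis, x level from the axis towards the middle of its label. Starts upright on the table at the robot's right, label any way round
- tin2_label (a point): middle of that tin's code label, 25 mm out from the axis, half-way up; axes as the tin's. White paper with black upright bars over about 80 degrees of the side; a 12 mm wide black seal strip runs from its middle up over the lid's edge towards the lid's centre, so the label's side shows from above
- tin3_mid (a point): plain aluminium parts tin: upright cylinder 50 mm across, 75 mm tall, 250 g, heavy at the bottom; 3 or 4 alike are present, the fourth may be absent (None from the start). Point: on its axis, half-way up (37.5 mm). z up the axis, x level from the axis towards the middle of its label. Starts upright on the table at the robot's right, label any way round
- tin3_label (a point): middle of that tin's code label, 25 mm out from the axis, half-way up; axes as the tin's. White paper with black upright bars over about 80 degrees of the side; a 12 mm wide black seal strip runs from its middle up over the lid's edge towards the lid's centre, so the label's side shows from above
- tin4_mid (a point): plain aluminium parts tin: upright cylinder 50 mm across, 75 mm tall, 250 g, heavy at the bottom; 3 or 4 alike are present, the fourth may be absent (None from the start). Point: on its axis, half-way up (37.5 mm). z up the axis, x level from the axis towards the middle of its label. Starts upright on the table at the robot's right, label any way round
- tin4_label (a point): middle of that tin's code label, 25 mm out from the axis, half-way up; axes as the tin's. White paper with black upright bars over about 80 degrees of the side; a 12 mm wide black seal strip runs from its middle up over the lid's edge towards the lid's centre, so the label's side shows from above
- deck (a point): carriage of the reading jig: aluminium plate, top 30 mm above the table, 330 mm along y, x -100 to +70 mm. Origin on its top, mid-length. y: along the track, the way it travels (robot's left); x: across, away from the robot, to the reader. Four alike cork spots, 55 mm across, flush, one tin each, any tin on any: x = 0, y = -105, -35, 35, 105 mm. Tins stand freely. Fixed teak base 660 mm long, 12 mm thick
- carriage (a joint): travel of the deck along its y (to the robot's left), m: 0 at the right-hand loading end, 0.30 against the stop at the left end; starts between 0 and 0.031
- wheel (a joint): angle of the handwheel, rad, growing anticlockwise seen from above. Pinion and rack drive the carriage: +0.01592 m of travel per rad (100 mm a turn, so three full turns anticlockwise for the whole travel). Stiff enough to stay where it is left (under 3 N at the handle)
- axle (a point): the upright axis of the handwheel, 108 mm above the table (height of the handle's middle). Black bakelite handwheel, 114 mm across, on the robot's side of the jig, half-way along; rim 66 to 76 mm above the table, hub up to 82 mm; its far rim overhangs the deck
- handle (a point): middle of the handwheel's upright black handle: round revolving grip, 24 mm across, 60 mm tall (78 to 138 mm above the table), 44 mm out from the axis, going round with the wheel. It spins freely on its own pin, so it can be held and led round the circle without turning the gripper
- reader: code reader: fixed, fragile grey scanner block on a pillar, 66 mm wide, 60 mm deep, from 50 to 112 mm above the table, beyond the track half-way along it; dark window facing the deck, 105 mm from the line of the spots. Origin: on the table below the middle of the window; axes as the deck's
- tray_mid (a point): middle of the inner floor of the wooden out-tray at the robot's left, 6 mm above the table. Tray outside 90 mm (x) by 280 mm (y, its length), walls 6 mm thick and 20 mm high, fixed; takes four tins in a row, close together
- saucer: white ceramic saucer, 130 mm across, 16 mm high; loose, to be left alone
- gripring: knurled copper grip ring, 28 mm across, 24 mm high, standing on the saucer; loose, to be left alone
- barrel: bare aluminium pencil barrel, 135 mm long, 14 mm thick, lying near the robot; loose, to be left alone
- clip: folded steel pocket clip, 62 mm long, 8 mm high; loose, to be left alone
- leadjar: glass jar of leads with black cap, 56 mm across, 75 mm high; loose, to be left alone
- driver: screwdriver lying beyond the jig; loose, to be left alone
Mind the look-alikes: they are no part of the job. Leave any purple look-alike of the part that bears tin4_mid alone.

How it is judged:
By the outcome, as a careful person would: the job done as asked, in the order asked, and still so for the second after the job is handed in, with the robot touching nothing.
Of tin1, tin2, tin3, tin4 only 3 to 4 are there at a start; the rules pass over those that are not, and their reading is None.
At some moment in a run one of tin1, tin2, tin3, tin4 may be knocked a few centimetres aside while the robot is not near it.
It also fails if it takes over 210 s, if anything falls off the work surface, if the arm or the gripper's body presses on something with over 40 N, if the wrist force passes 120 N, or if a joint passes its speed limit or range.

## Working session

There is one attempt and no reset: what is moved stays moved. The work goes in short steps, Python scripts to look and compute and a tool call to move; the robot and the scene stay as the last step left them, time stands still between calls to the robot, and variables do not carry over. Pictures are saved under pics/ and viewed, at most 14 in all, crops included, and the job is handed in when it is done.

Besides the shell and the picture viewer there is one more tool, called after "Call:" by a JSON object that holds its "name" and its "arguments", one argument or row to a line. step_arm: Moves the arm, as the interface text tells. Its arguments: {"type":"object","properties":{"moves":{"type":"array"},"grip_force":{"type":"number"}},"required":["moves"]}

```bash
mkdir -p pics; ls; python3 - <<'E'
from workcell import telemetry, imaging
import cv2
s=telemetry.get_state();print(s)
for n in("top","side"):
    im=imaging.read_camera(n);cv2.imwrite(f"pics/{n}0.png",im[:,:,::-1])
    p=imaging.camera_params(n);print(n,p)
E
```

```text
pics
{'clock': 0.0, 'joint_pos': array([1.11144017e+00, 3.14041412e-01, 4.49837035e-02, 1.30363028e+00,
       1.41133618e-05, 1.43120015e+00]), 'qvel': array([-0.0001898 , -0.00174992,  0.00010508,  0.00010053,  0.00031425,
       -0.001904  ]), 'tau': array([-9.04321460e-04, -4.80621743e+01,  2.98536658e+01,  1.93424028e-02,
       -3.51179724e-04,  5.36568976e-06]), 'tcp_pos': array([0.18051429, 0.54538079, 0.2303875 ]), 'orientation': array([-2.85781282e-04,  1.59199662e-01,  9.87245954e-01, -9.01650923e-04]), 'wrist_force': array([-0.34922524, -0.23099231,  0.57449381]), 'ft_torque': array([-0.00286872, -0.00734186,  0.02931029]), 'grip_force': 0.0, 'finger_gap': 0.08524477243005173}
top {'camera_matrix': array([[486.36717191,   0.        , 315.9214275 ],
       [  0.        , 486.36717191, 204.14623901],
       [  0.        ,   0.        ,   1.        ]]), 'pose': array([[-0.01300894,  0.99719628, -0.07369092,  0.45951981],
       [-0.99987388, -0.0136445 , -0.00812779, -0.02606829],
       [-0.00911047,  0.07357589,  0.99724801,  1.4869463 ],
       [ 0.        ,  0.        ,  0.        ,  1.        ]])}
side {'camera_matrix': array([[395.8652508 ,   0.        , 318.01126595],
       [  0.        , 395.8652508 , 200.71688941],
       [  0.        ,   0.        ,   1.        ]]), 'pose': array([[-0.99594521,  0.04161764, -0.07975657,  0.47610152],
       [-0.08929605, -0.56499164,  0.82025036,  0.8960169 ],
       [-0.01092491,  0.82404637,  0.56641701,  0.72370612],
       [ 0.        ,  0.        ,  0.        ,  1.        ]])}
```

View pics/top0.png

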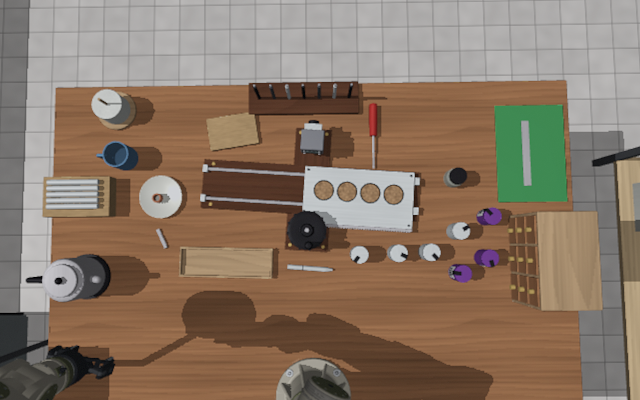

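View pics/side0.png

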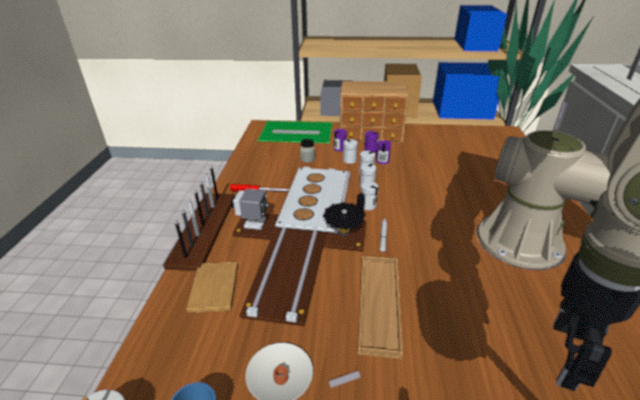

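Top view: four silver tins at (360,255), (399,254), (431,253) and (460,231). Three purple look-alikes at (489,217), (487,258) and (460,273) are to be left alone. I'll confirm this in one enlarged crop.

```bash
python3 - <<'E'
import cv2
im=cv2.imread("pics/top0.png")
c=im[200:290,340:500];cv2.imwrite("pics/c1.png",cv2.resize(c,None,fx=5,fy=5,interpolation=cv2.INTER_CUBIC))
c=im[110:290,170:430];cv2.imwrite("pics/c2.png",cv2.resize(c,None,fx=3,fy=3,interpolation=cv2.INTER_CUBIC))
E
```

```text
(no output)
```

View pics/c1.png

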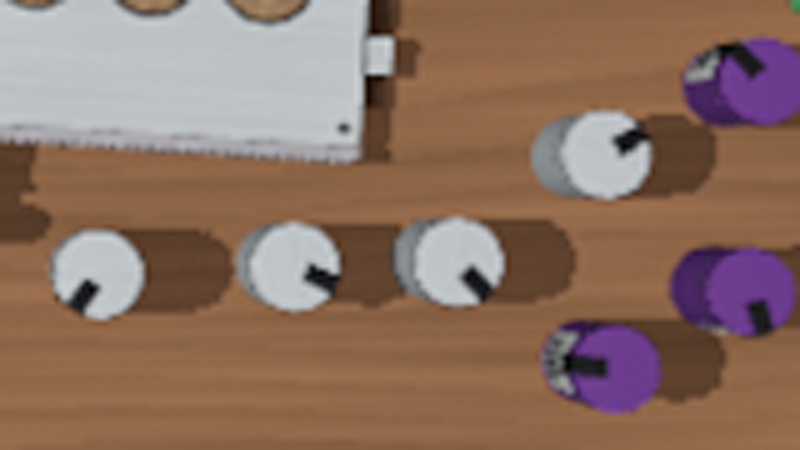

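View pics/c2.png

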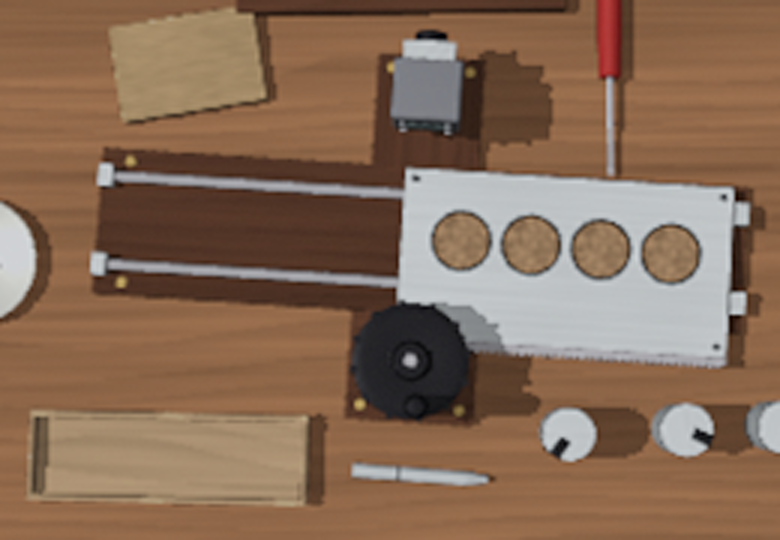

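The crop shows four plain aluminium tins with black strips, and the purple three are clearly different. The handle is on the robot's side of the wheel, and the carriage is at the loading end. Next I'll compute positions.

```bash
cat > h.py <<'E'
import numpy as np, cv2
from workcell import telemetry, imaging
def p2w(name,uv,z,P=None):
    P=P or imaging.camera_params(name);K=P["camera_matrix"];T=P["pose"]
    uv=np.atleast_2d(np.array(uv,float));d=np.c_[uv,np.ones(len(uv))]@np.linalg.inv(K).T
    d=(d*[1,-1,-1])@T[:3,:3].T;o=T[:3,3]
    return o+d*((z-o[2])/d[:,2])[:,None]
def w2p(name,X,P=None):
    P=P or imaging.camera_params(name);T=P["pose"]
    c=(np.atleast_2d(X)-T[:3,3])@T[:3,:3]*[1,-1,-1];q=c@P["camera_matrix"].T
    return q[:,:2]/q[:,2:]
def ang(v): return np.degrees(np.arctan2(v[1],v[0]))
E
python3 - <<'E'
from h import *
np.set_printoptions(precision=4,suppress=True)
f=lambda u,o,s:[(np.array(p)+.5)/s-.5+o for p in u]
c=f([(98,273),(295,266),(458,262),(607,155)],[340,200],5);r=f([(75,302),(337,288),(488,295),(645,133)],[340,200],5)
C=p2w("top",c,.075);R=p2w("top",r,.075)
for a,b in zip(C,R):print("tin",a,"label",ang(b-a),np.linalg.norm(b-a))
S=p2w("top",f([(461,240),(531,244),(600,249),(671,254)],[170,110],3),.03);print(S,ang(S[0]-S[3]),np.linalg.norm(S[0]-S[3]))
print("deck corners",p2w("top",f([(405,168),(738,190),(722,366),(398,343)],[170,110],3),.03))
print("base",p2w("top",f([(104,150),(93,292)],[170,110],3),.012))
print("axle",p2w("top",f([(410,360)],[170,110],3),.082),"handle",p2w("top",f([(415,405)],[170,110],3),.138))
print("tray",p2w("top",f([(30,411),(311,415),(305,505),(27,499)],[170,110],3),.02))
print("reader",p2w("top",f([(399,128),(457,131)],[170,110],3),.08))
E
```

```text
tin [ 0.4173 -0.1376  0.075 ] label 140.49979930814823 0.021354346611309763
tin [ 0.4198 -0.2513  0.075 ] label -118.46093324052579 0.027135972157274393
tin [ 0.4209 -0.3452  0.075 ] label -138.9467251765207 0.025383439834645843
tin [ 0.4814 -0.433   0.075 ] label -60.96268382178415 0.025586713439797876
[[ 0.6106 -0.0371  0.03  ]
 [ 0.6056 -0.1072  0.03  ]
 [ 0.5996 -0.1762  0.03  ]
 [ 0.5936 -0.2471  0.03  ]] 85.3671991306392 0.21072414967389808
deck corners [[ 0.6842  0.0183  0.03  ]
 [ 0.6571 -0.3159  0.03  ]
 [ 0.4809 -0.295   0.03  ]
 [ 0.5081  0.0273  0.03  ]]
base [[0.71   0.3265 0.012 ]
 [0.5646 0.3371 0.012 ]]
axle [[0.4899 0.014  0.082 ]] handle [[0.4472 0.0083 0.138 ]]
tray [[0.4451 0.398  0.02  ]
 [0.4375 0.1157 0.02  ]
 [0.3481 0.1222 0.02  ]
 [0.3575 0.4004 0.02  ]]
reader [[ 0.7159  0.0222  0.08  ]
 [ 0.7122 -0.0343  0.08  ]]
```

```bash
cat >> h.py <<'E'
def pose():
    s=telemetry.get_state();w,x,y,z=s["orientation"]
    Y=np.array([2*(x*y-w*z),1-2*(x*x+z*z)])
    return s["tcp_pos"]*1000,ang(Y),s
def plan(wps,start=None):
    """wps: (x,y,z mm tcp, psi deg); prints shift(tool axes, mm), turn about tool z, rows needed; one call each"""
    if start is None:
        p,a,s=pose();print("now",p.round(1),round(a,1),"q6",round(np.degrees(s["joint_pos"][5])),"t",round(s["clock"],1))
    else: p,a=np.array(start[:3],float),start[3]
    for x,y,z,b in wps:
        t=np.radians(a);Y=np.array([np.cos(t),np.sin(t),0]);X=np.array([-np.sin(t),np.cos(t),0])
        d=np.array([x,y,z])-p;n=max(np.linalg.norm(d)/41.7,abs(b-a)/7.16)
        print([round(d@X,1),round(d@Y,1),round(-d[2],1)],"rz",round(-np.radians(b-a),3),"rows",round(n,1))
        p,a=np.array([x,y,z],float),b
E
python3 - <<'E'
from h import *
plan([(310,0,300,61.5),(430,-240,320,61.5)])
E
```

```text
now [180.6 545.4 230.5] 71.7 q6 82 t 0.1
[np.float64(-294.3), np.float64(-477.1), np.float64(-69.5)] rz 0.178 rows 13.5
[np.float64(-220.0), np.float64(-153.7), np.float64(-20.0)] rz -0.0 rows 6.5
```

Call:
{"name": "step_arm", "arguments": {
  "moves": [
    [[-188,-172,-45],[0,0,0],85],
    [[-188,-172,-45],[0,0,0],85],
    [[-188,-172,-45],[0,0,0],85],
    [[-188,-172,-45],[0,0,0],85],
    [[-188,-172,-45],[0,0,0],85],
    [[-188,-172,-45],[0,0,0],85],
    [[-188,-172,-45],[0,0,0],85]
  ],
  "grip_force": 40
}}

```text
clock: 0.68
tcp_pos: [0.3072, 0.3196, 0.2773]
orientation: [0.001, 0.162, 0.987, -0.0]
wrist_force: [0.4, 0.9, 0.5]
finger_gap: 0.0848
grip_force: 0.0
```

Call:
{"name": "step_arm", "arguments": {
  "moves": [
    [[-188,-172,-45],[0,0,0],85],
    [[-188,-172,-45],[0,0,0],85],
    [[-188,-172,-45],[0,0,0],85],
    [[-188,-172,-45],[0,0,0],85],
    [[-188,-172,-45],[0,0,0],85],
    [[-188,-172,-45],[0,0,0],85],
    [[-188,-172,-45],[0,0,0],85]
  ]
}}

```text
clock: 1.27
tcp_pos: [0.4324, 0.0969, 0.3217]
orientation: [0.001, 0.162, 0.987, -0.001]
wrist_force: [0.7, -1.0, 0.3]
finger_gap: 0.0847
grip_force: 0.0
```

Call:
{"name": "step_arm", "arguments": {
  "moves": [
    [[-107,-323,0],[0,0,0.178],85],
    [[-107,-323,0],[0,0,0.178],85],
    [[-107,-323,0],[0,0,0.178],85],
    [[-107,-323,0],[0,0,0.178],85],
    [[-107,-323,0],[0,0,0.178],85],
    [[-107,-323,0],[0,0,0.178],85],
    [[-107,-323,0],[0,0,0.178],85],
    [[-107,-323,0],[0,0,0.178],85]
  ]
}}

```text
clock: 1.93
tcp_pos: [0.4293, -0.2335, 0.3209]
orientation: [-0.0, 0.246, 0.969, 0.0]
wrist_force: [1.8, 0.1, 0.1]
finger_gap: 0.0851
grip_force: 0.0
```

Call:
{"name": "step_arm", "arguments": {
  "moves": [
    [[0,0,0],[0,0,0],85],
    [[0,0,0],[0,0,0],85],
    [[0,0,0],[0,0,0],85]
  ]
}}

```text
clock: 2.18
tcp_pos: [0.4294, -0.2316, 0.3207]
orientation: [-0.001, 0.247, 0.969, 0.001]
wrist_force: [0.8, 0.3, 0.1]
finger_gap: 0.0852
grip_force: 0.0
```

```bash
python3 - <<'E'
from h import *
P=imaging.camera_params("wrist");im=imaging.read_camera("wrist")
cv2.imwrite("pics/w1.png",im[:,:,::-1])
import pickle;pickle.dump((P,im),open("w1.pkl","wb"))
print(P["pose"].round(3)); print(w2p("wrist",[[.4173,-.1376,.075],[.4198,-.2513,.075],[.4209,-.3452,.075],[.4814,-.433,.075],[.5936,-.2471,.03],[.4899,.014,.082]],P).round())
E
```

```text
[[ 0.478 -0.847 -0.23   0.371]
 [ 0.878  0.462  0.124 -0.2  ]
 [ 0.001 -0.262  0.965  0.464]
 [ 0.     0.     0.     1.   ]]
[[394. 122.]
 [308. 171.]
 [241. 209.]
 [209. 280.]
 [372. 270.]
 [547. 114.]]
```

View pics/w1.png

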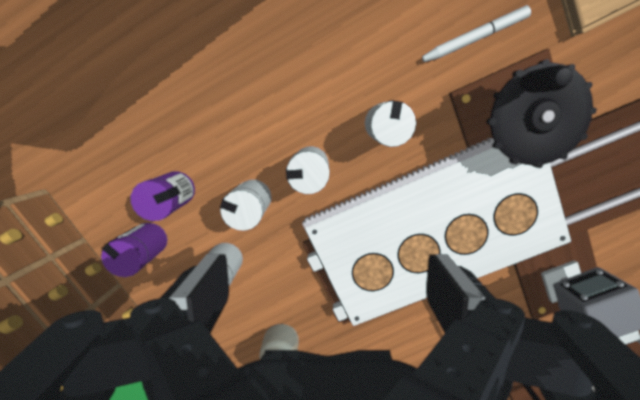

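The wrist view shows tins A at (393,123), B at (308,172) and C at (242,210). It also shows the four spots, from (372,272) to (516,214), and the wheel at (541,115). I'll rectify the lid plane in code to get lid centres and strip directions.

```bash
cat >> h.py <<'E'
def patch(name,P,im,c,z,r=.045,s=2000):
    """metric patch, centre c, rows = -x world, cols = -y world"""
    n=int(2*r*s);g=(np.arange(n)-n/2+.5)/s
    Yc,Xc=np.meshgrid(c[1]-g,c[0]-g);W=np.c_[Xc.ravel(),Yc.ravel(),np.full(n*n,z)]
    q=w2p(name,W,P).astype(np.float32)
    return cv2.remap(im,q[:,0].reshape(n,n),q[:,1].reshape(n,n),cv2.INTER_CUBIC),Xc,Yc
def tin(name,P,im,c,z=.075,save=None):
    """lid centre and label angle, iterated"""
    c=np.array(c[:2],float)
    for k in range(8):
        pt,Xc,Yc=patch(name,P,im,c,z);g=pt.min(2)
        d=np.hypot(Xc-c[0],Yc-c[1])
        # centre by best contrast of ring inside/outside
        best=None
        for dx in np.arange(-6,6.1,1)*(.002 if k==0 else .0005):
            for dy in np.arange(-6,6.1,1)*(.002 if k==0 else .0005):
                dd=np.hypot(Xc-c[0]-dx,Yc-c[1]-dy)
                v=np.median(g[(dd>.0215)&(dd<.0245)])*0+g[(dd>.0215)&(dd<.0245)].mean()-g[(dd>.0255)&(dd<.0285)].mean()
                if best is None or v>best[0]: best=(v,dx,dy)
        c=c+best[1:]
        if k and abs(best[1])+abs(best[2])<1e-4:break
    d=np.hypot(Xc-c[0],Yc-c[1]);m=(d<.0235)&(d>.005);w=np.clip(120-pt.max(2).astype(float),0,60)*m
    v=np.array([(w*(Xc-c[0])).sum(),(w*(Yc-c[1])).sum()])/max(w.sum(),1)
    if save is not None: cv2.imwrite(save,cv2.resize(pt[:,:,::-1],None,fx=2,fy=2))
    return c,ang(v),w.sum()/60/4,best[0]
E
python3 - <<'E'
from h import *;import pickle
P,im=pickle.load(open("w1.pkl","rb"))
it=cv2.imread("pics/top0.png")[:,:,::-1];PT=imaging.camera_params("top")
for n,c in zip("ABCD",[(.4173,-.1376),(.4198,-.2513),(.4209,-.3452),(.4814,-.433)]):
    print(n,"top",tin("top",PT,it,c))
    if n!="D":print("  wrist",tin("wrist",P,im,c))
print(p2w("wrist",[(516,214),(467,234),(419,253),(373,272)],.03,P),p2w("wrist",[(548,117)],.082,P),p2w("wrist",[(567,76)],.138,P))
E
```

```text
A top (array([ 0.4168, -0.1381]), np.float64(143.5581470376952), np.float64(147.64166666666668), np.float64(83.72524955404603))
  wrist (array([ 0.4183, -0.1396]), np.float64(143.68977664385264), np.float64(139.75), np.float64(114.32011612821852))
B top (array([ 0.4193, -0.2513]), np.float64(-113.85492728863123), np.float64(143.96666666666667), np.float64(79.28743423304924))
  wrist (array([ 0.4208, -0.2528]), np.float64(-113.5505624374853), np.float64(138.65), np.float64(101.31920958035279))
C top (array([ 0.4209, -0.3457]), np.float64(-140.42969734377544), np.float64(151.59583333333333), np.float64(79.07186165516495))
  wrist (array([ 0.4224, -0.3472]), np.float64(-139.7339656779401), np.float64(141.86666666666667), np.float64(93.72847371123804))
D top (array([ 0.4819, -0.433 ]), np.float64(-58.12283995806778), np.float64(144.95), np.float64(75.95584267284094))
[[ 0.61214922 -0.03712937  0.03      ]
 [ 0.60713642 -0.10693462  0.03      ]
 [ 0.60123924 -0.17722217  0.03      ]
 [ 0.59652209 -0.24727936  0.03      ]] [[0.49324991 0.01385042 0.082     ]] [[0.44862691 0.00975785 0.138     ]]
```

```bash
python3 - <<'E'
from h import *
plan([(420,-252,110,66.3),(420,-252,25,66.3),(420,-252,150,66.3),(513,-180,150,121),(606,-107.1,150,175.6),(606,-107.1,56,175.6),(606,-107.1,150,175.6)])
E
```

```text
now [ 429.5 -231.   321. ] 61.5 q6 -9 t 2.2
[np.float64(-1.6), np.float64(-23.0), np.float64(211.0)] rz -0.083 rows 5.1
[np.float64(0.0), np.float64(0.0), np.float64(85.0)] rz -0.0 rows 2.0
[np.float64(0.0), np.float64(0.0), np.float64(-125.0)] rz -0.0 rows 3.0
[np.float64(-56.2), np.float64(103.3), np.float64(-0.0)] rz -0.955 rows 7.6
[np.float64(-117.3), np.float64(14.6), np.float64(-0.0)] rz -0.953 rows 7.6
[np.float64(0.0), np.float64(0.0), np.float64(94.0)] rz -0.0 rows 2.3
[np.float64(0.0), np.float64(0.0), np.float64(-94.0)] rz -0.0 rows 2.3
```

Call:
{"name": "step_arm", "arguments": {
  "moves": [
    [[-1.6,-23,211],[0,0,-0.083],72],
    [[-1.6,-23,211],[0,0,-0.083],72],
    [[-1.6,-23,211],[0,0,-0.083],72],
    [[-1.6,-23,211],[0,0,-0.083],72],
    [[-1.6,-23,211],[0,0,-0.083],72],
    [[-1.6,-23,211],[0,0,-0.083],72],
    [[-1.6,-23,211],[0,0,-0.083],72],
    [[-1.6,-23,211],[0,0,-0.083],72]
  ]
}}

```text
clock: 2.9
tcp_pos: [0.4212, -0.2527, 0.1121]
orientation: [0.001, 0.205, 0.979, -0.0]
wrist_force: [-0.1, 0.3, 0.4]
finger_gap: 0.072
grip_force: 0.0
```

```bash
python3 - <<'E'
from h import *
plan([(420,-252,25,66.3)])
P=imaging.camera_params("wrist");im=imaging.read_camera("wrist")
for c in [(.4183,-.1396),(.4208,-.2528),(.4224,-.3472)]:print(w2p("wrist",[[*c,.075]],P),tin("wrist",P,im,c))
E
```

```text
now [ 421.2 -252.7  112.1] 66.3 q6 -17 t 2.9
[np.float64(1.3), np.float64(0.1), np.float64(87.1)] rz 0.001 rows 2.1
[[517.73828442 146.9296358 ]] (array([ 0.4183, -0.1396]), np.float64(142.13008544586717), np.float64(173.5), np.float64(131.70630889745763))
[[326.65355711 230.73232087]] (array([ 0.4208, -0.2528]), np.float64(-112.58357007611123), np.float64(175.72916666666666), np.float64(103.3256353718085))
[[185.23022    291.92491965]] (array([ 0.4224, -0.3472]), np.float64(-18.468305152982317), np.float64(1029.7666666666667), np.float64(20.2537376799582))
```

Call:
{"name": "step_arm", "arguments": {
  "moves": [
    [[0,0,40],[0,0,0],72],
    [[0,0,75],[0,0,0],72],
    [[0,0,86],[0,0,0],72],
    [[0,0,86],[0,0,0],72],
    [[0,0,86],[0,0,0],45],
    [[0,0,86],[0,0,0],45],
    [[0,0,86],[0,0,0],45],
    [[0,0,86],[0,0,0],45]
  ],
  "grip_force": 40
}}

```text
clock: 3.62
tcp_pos: [0.4224, -0.2547, 0.0271]
orientation: [0.003, 0.206, 0.979, -0.001]
wrist_force: [1.2, 1.8, 7.7]
finger_gap: 0.0491
grip_force: 42.1
```

Call:
{"name": "step_arm", "arguments": {
  "moves": [
    [[0,0,0],[0,0,0],45],
    [[0,0,0],[0,0,0],45],
    [[0,0,0],[0,0,0],45],
    [[0,0,-30],[0,0,0],45],
    [[0,0,-65],[0,0,0],45],
    [[0,0,-100],[0,0,0],45],
    [[0,0,-125],[0,0,0],45],
    [[0,0,-125],[0,0,0],45]
  ]
}}

```text
clock: 4.28
tcp_pos: [0.4232, -0.2558, 0.1562]
orientation: [0.005, 0.206, 0.979, -0.003]
wrist_force: [1.3, -1.4, -3.0]
finger_gap: 0.0491
grip_force: 43.2
```

Call:
{"name": "step_arm", "arguments": {
  "moves": [
    [[-56,103,0],[0,0,-0.95],45],
    [[-56,103,0],[0,0,-0.95],45],
    [[-56,103,0],[0,0,-0.95],45],
    [[-56,103,0],[0,0,-0.95],45],
    [[-56,103,0],[0,0,-0.95],45],
    [[-56,103,0],[0,0,-0.95],45],
    [[-56,103,0],[0,0,-0.95],45],
    [[-56,103,0],[0,0,-0.95],45]
  ]
}}

```text
clock: 4.95
tcp_pos: [0.5126, -0.1811, 0.1488]
orientation: [-0.0, -0.267, 0.964, 0.0]
wrist_force: [-0.1, 0.4, -3.0]
finger_gap: 0.049
grip_force: 43.4
```

Call:
{"name": "step_arm", "arguments": {
  "moves": [
    [[-117,15,0],[0,0,-0.93],45],
    [[-117,15,0],[0,0,-0.93],45],
    [[-117,15,0],[0,0,-0.93],45],
    [[-117,15,0],[0,0,-0.93],45],
    [[-117,15,0],[0,0,-0.93],45],
    [[-117,15,0],[0,0,-0.93],45],
    [[-117,15,0],[0,0,-0.93],45],
    [[-117,15,0],[0,0,-0.93],45]
  ]
}}

```text
clock: 5.62
tcp_pos: [0.6055, -0.1086, 0.1486]
orientation: [-0.0, -0.671, 0.741, 0.0]
wrist_force: [0.8, -0.8, -2.7]
finger_gap: 0.049
grip_force: 43.5
```

Call:
{"name": "step_arm", "arguments": {
  "moves": [
    [[0,0,0],[0,0,0],45],
    [[0,0,0],[0,0,0],45],
    [[0,0,0],[0,0,0],45]
  ]
}}

```text
clock: 5.87
tcp_pos: [0.6056, -0.1089, 0.149]
orientation: [-0.0, -0.668, 0.744, 0.0]
wrist_force: [0.6, -0.6, -3.1]
finger_gap: 0.0489
grip_force: 43.5
```

```bash
python3 - <<'E'
from h import *
P=imaging.camera_params("wrist");im=imaging.read_camera("wrist")
p,a,s=pose();print(s["finger_gap"],s["grip_force"])
z=(p[2]-25+75)/1000
print(tin("wrist",P,im,p[:2]/1000,z), tin("top",imaging.camera_params("top"),imaging.read_camera("top"),p[:2]/1000,z))
plan([(606,-107.1,56,175.6)])
E
```

```text
0.04895074476718295 43.45384240150452
(array([ 0.60614847, -0.11293073]), np.float64(53.78121761959151), np.float64(437.2875), np.float64(45.30058987549325)) (array([ 0.60714847, -0.11293073]), np.float64(0.0), np.float64(0.0), np.float64(8.390549829726666))
now [ 605.7 -109.   149.2] 173.9 q6 -102 t 6.0
[np.float64(-1.9), np.float64(-0.1), np.float64(93.2)] rz -0.03 rows 2.2
```

Call:
{"name": "step_arm", "arguments": {
  "moves": [
    [[-2,0,35],[0,0,-0.03],45],
    [[-2,0,65],[0,0,-0.03],45],
    [[-2,0,83],[0,0,-0.03],45],
    [[-2,0,91],[0,0,-0.03],45],
    [[-2,0,91],[0,0,-0.03],45],
    [[-2,0,91],[0,0,-0.03],45],
    [[-2,0,91],[0,0,-0.03],66],
    [[-2,0,91],[0,0,-0.03],66]
  ]
}}

```text
clock: 6.63
tcp_pos: [0.6071, -0.1073, 0.0594]
orientation: [0.001, -0.68, 0.733, -0.001]
wrist_force: [0.0, 0.6, -0.0]
finger_gap: 0.0659
grip_force: 0.0
```

Call:
{"name": "step_arm", "arguments": {
  "moves": [
    [[0,0,0],[0,0,0],66],
    [[0,0,0],[0,0,0],66],
    [[0,0,-30],[0,0,0],66],
    [[0,0,-70],[0,0,0],66],
    [[0,0,-110],[0,0,0],72],
    [[0,0,-110],[0,0,0],72]
  ]
}}

```text
clock: 7.13
tcp_pos: [0.6104, -0.1082, 0.1774]
orientation: [0.003, -0.68, 0.733, -0.006]
wrist_force: [1.9, 0.2, 0.6]
finger_gap: 0.0718
grip_force: 0.0
```

```bash
python3 - <<'E'
from h import *
P=imaging.camera_params("wrist");im=imaging.read_camera("wrist")
cv2.imwrite("pics/w2.png",im[:,:,::-1])
print(tin("wrist",P,im,(.606,-.107),.105))
plan([(510,-124,130,143.6),(418.3,-139.6,115,143.6)])
E
```

```text
(array([ 0.606, -0.109]), np.float64(-6.355218444705365), np.float64(162.09166666666667), np.float64(53.84032144723329))
now [ 609.4 -107.9  174.1] 175.7 q6 -103 t 7.2
[np.float64(23.5), np.float64(97.9), np.float64(44.1)] rz 0.56 rows 4.5
[np.float64(67.0), np.float64(64.6), np.float64(15.0)] rz -0.0 rows 2.3
```

View pics/w2.png

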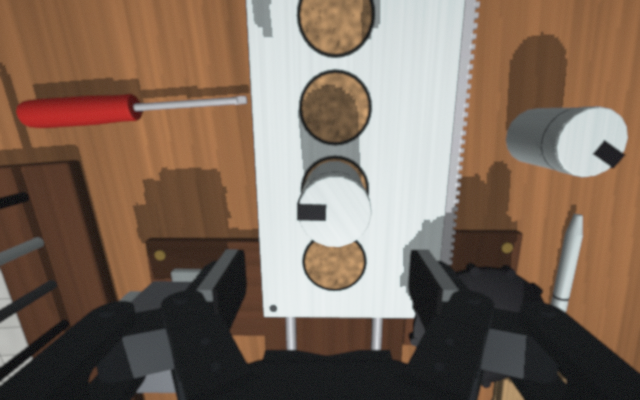

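Call:
{"name": "step_arm", "arguments": {
  "moves": [
    [[46,186,60],[0,0,0.56],72],
    [[46,186,60],[0,0,0.56],72],
    [[46,186,60],[0,0,0.56],72],
    [[46,186,60],[0,0,0.56],72],
    [[46,186,60],[0,0,0.56],72],
    [[46,186,60],[0,0,0.56],72],
    [[46,186,60],[0,0,0.56],72],
    [[46,186,60],[0,0,0.56],72]
  ]
}}

```text
clock: 7.85
tcp_pos: [0.4175, -0.1391, 0.1083]
orientation: [0.0, -0.451, 0.893, -0.0]
wrist_force: [0.7, -0.3, -1.1]
finger_gap: 0.0718
grip_force: 0.0
```

```bash
python3 - <<'E'
from h import *
P=imaging.camera_params("wrist");im=imaging.read_camera("wrist")
print(tin("wrist",P,im,(.4183,-.1396)))
plan([(418.3,-139.6,26,143)])
plan([(418.3,-139.6,160,143),(483,-105,160,94),(547,-70,160,45),(611.5,-37.3,160,-4.4),(611.5,-37.3,58,-4.4)],(418.3,-139.6,26,143))
E
```

```text
(array([ 0.4183, -0.1396]), np.float64(143.0834972488786), np.float64(174.02916666666667), np.float64(128.184316384079))
now [ 418.3 -139.3  108.7] 143.6 q6 -82 t 7.9
[np.float64(0.3), np.float64(-0.2), np.float64(82.7)] rz 0.011 rows 2.0
[np.float64(0.0), np.float64(0.0), np.float64(-134.0)] rz -0.0 rows 3.2
[np.float64(-66.6), np.float64(-30.8), np.float64(-0.0)] rz 0.855 rows 6.8
[np.float64(-66.3), np.float64(30.5), np.float64(-0.0)] rz 0.855 rows 6.8
[np.float64(-22.5), np.float64(68.7), np.float64(-0.0)] rz 0.862 rows 6.9
[np.float64(0.0), np.float64(0.0), np.float64(102.0)] rz -0.0 rows 2.4
```

Call:
{"name": "step_arm", "arguments": {
  "moves": [
    [[0,0,40],[0,0,0.01],72],
    [[0,0,73],[0,0,0.01],72],
    [[0,0,82],[0,0,0.01],72],
    [[0,0,82],[0,0,0.01],72],
    [[0,0,82],[0,0,0.01],45],
    [[0,0,82],[0,0,0.01],45],
    [[0,0,82],[0,0,0.01],45],
    [[0,0,82],[0,0,0.01],45]
  ]
}}

```text
clock: 8.57
tcp_pos: [0.4186, -0.1394, 0.0279]
orientation: [0.001, -0.446, 0.895, -0.001]
wrist_force: [0.4, 0.3, 3.2]
finger_gap: 0.049
grip_force: 41.7
```

Call:
{"name": "step_arm", "arguments": {
  "moves": [
    [[0,0,0],[0,0,0],45],
    [[0,0,0],[0,0,0],45],
    [[0,0,0],[0,0,0],45],
    [[0,0,-30],[0,0,0],45],
    [[0,0,-65],[0,0,0],45],
    [[0,0,-100],[0,0,0],45],
    [[0,0,-132],[0,0,0],45],
    [[0,0,-132],[0,0,0],45]
  ]
}}

```text
clock: 9.23
tcp_pos: [0.4204, -0.1406, 0.1647]
orientation: [0.003, -0.446, 0.895, -0.004]
wrist_force: [1.8, -0.5, -2.2]
finger_gap: 0.0487
grip_force: 43.2
```

Call:
{"name": "step_arm", "arguments": {
  "moves": [
    [[-67,-31,0],[0,0,0.855],45],
    [[-67,-31,0],[0,0,0.855],45],
    [[-67,-31,0],[0,0,0.855],45],
    [[-67,-31,0],[0,0,0.855],45],
    [[-67,-31,0],[0,0,0.855],45],
    [[-67,-31,0],[0,0,0.855],45],
    [[-67,-31,0],[0,0,0.855],45],
    [[-67,-31,0],[0,0,0.855],45]
  ]
}}

```text
clock: 9.9
tcp_pos: [0.4816, -0.1037, 0.1576]
orientation: [-0.001, -0.034, 0.999, 0.0]
wrist_force: [-0.4, 0.6, -3.4]
finger_gap: 0.0492
grip_force: 43.0
```

Call:
{"name": "step_arm", "arguments": {
  "moves": [
    [[-66,31,0],[0,0,0.855],45],
    [[-66,31,0],[0,0,0.855],45],
    [[-66,31,0],[0,0,0.855],45],
    [[-66,31,0],[0,0,0.855],45],
    [[-66,31,0],[0,0,0.855],45],
    [[-66,31,0],[0,0,0.855],45],
    [[-66,31,0],[0,0,0.855],45],
    [[-66,31,0],[0,0,0.855],45]
  ]
}}

```text
clock: 10.57
tcp_pos: [0.5454, -0.0683, 0.1577]
orientation: [-0.0, 0.382, 0.924, -0.0]
wrist_force: [-0.4, 0.0, -2.8]
finger_gap: 0.0495
grip_force: 43.0
```

Call:
{"name": "step_arm", "arguments": {
  "moves": [
    [[-22,69,0],[0,0,0.862],45],
    [[-22,69,0],[0,0,0.862],45],
    [[-22,69,0],[0,0,0.862],45],
    [[-22,69,0],[0,0,0.862],45],
    [[-22,69,0],[0,0,0.862],45],
    [[-22,69,0],[0,0,0.862],45],
    [[-22,69,0],[0,0,0.862],45],
    [[-22,69,0],[0,0,0.862],45]
  ]
}}

```text
clock: 11.23
tcp_pos: [0.6099, -0.035, 0.1578]
orientation: [-0.0, 0.733, 0.681, -0.0]
wrist_force: [0.1, -0.5, -1.9]
finger_gap: 0.0491
grip_force: 43.5
```

Call:
{"name": "step_arm", "arguments": {
  "moves": [
    [[0,0,0],[0,0,0],45],
    [[0,0,0],[0,0,0],45]
  ]
}}

```text
clock: 11.4
tcp_pos: [0.61, -0.0351, 0.1581]
orientation: [-0.0, 0.732, 0.682, -0.0]
wrist_force: [-0.4, -0.7, -1.5]
finger_gap: 0.0492
grip_force: 43.5
```

```bash
python3 - <<'E'
from h import *
plan([(611.5,-37.3,58,-4.4)])
E
```

```text
now [610.  -35.1 158.1] -4.1 q6 83 t 11.4
[np.float64(-2.1), np.float64(1.7), np.float64(100.1)] rz 0.006 rows 2.4
```

Call:
{"name": "step_arm", "arguments": {
  "moves": [
    [[-2,2,35],[0,0,0.006],45],
    [[-2,2,70],[0,0,0.006],45],
    [[-2,2,90],[0,0,0.006],45],
    [[-2,2,99],[0,0,0.006],45],
    [[-2,2,99],[0,0,0.006],45],
    [[-2,2,99],[0,0,0.006],45],
    [[-2,2,99],[0,0,0.006],66],
    [[-2,2,99],[0,0,0.006],66]
  ]
}}

```text
clock: 12.07
tcp_pos: [0.6131, -0.0374, 0.0605]
orientation: [0.001, 0.735, 0.678, 0.001]
wrist_force: [0.6, 0.1, 0.1]
finger_gap: 0.066
grip_force: 0.0
```

Call:
{"name": "step_arm", "arguments": {
  "moves": [
    [[0,0,0],[0,0,0],66],
    [[0,0,0],[0,0,0],66],
    [[0,0,-30],[0,0,0],66],
    [[0,0,-70],[0,0,0],66],
    [[0,0,-110],[0,0,0],72],
    [[0,0,-110],[0,0,0],72]
  ]
}}

```text
clock: 12.57
tcp_pos: [0.6164, -0.038, 0.1784]
orientation: [0.006, 0.735, 0.678, 0.004]
wrist_force: [1.7, 0.4, 1.3]
finger_gap: 0.0722
grip_force: 0.0
```

```bash
python3 - <<'E'
from h import *
P=imaging.camera_params("wrist");im=imaging.read_camera("wrist")
print(tin("wrist",P,im,(.6115,-.0373),.105),tin("wrist",P,im,(.606,-.109),.105))
plan([(540,-230,170,-31),(482.5,-433.7,112,-58.1)])
E
```

```text
(array([ 0.612 , -0.0363]), np.float64(-6.494119019754411), np.float64(162.79583333333332), np.float64(42.75987968251681)) (array([ 0.606 , -0.1095]), np.float64(-7.785307984463437), np.float64(164.27916666666667), np.float64(54.690135182615904))
now [615.4 -37.8 175. ] -4.7 q6 84 t 12.6
[np.float64(-197.7), np.float64(-59.5), np.float64(5.0)] rz 0.459 rows 5.0
[np.float64(-204.2), np.float64(55.6), np.float64(58.0)] rz 0.473 rows 5.3
```

Call:
{"name": "step_arm", "arguments": {
  "moves": [
    [[-198,-57,5],[0,0,0.459],72],
    [[-198,-57,5],[0,0,0.459],72],
    [[-198,-57,5],[0,0,0.459],72],
    [[-198,-57,5],[0,0,0.459],72],
    [[-198,-57,5],[0,0,0.459],72],
    [[-198,-57,5],[0,0,0.459],72],
    [[-198,-57,5],[0,0,0.459],72]
  ]
}}

```text
clock: 13.2
tcp_pos: [0.5377, -0.2317, 0.1633]
orientation: [-0.001, 0.871, 0.491, -0.0]
wrist_force: [-0.6, 1.3, 0.4]
finger_gap: 0.0718
grip_force: 0.0
```

Call:
{"name": "step_arm", "arguments": {
  "moves": [
    [[-204,56,55],[0,0,0.473],72],
    [[-204,56,55],[0,0,0.473],72],
    [[-204,56,55],[0,0,0.473],72],
    [[-204,56,55],[0,0,0.473],72],
    [[-204,56,55],[0,0,0.473],72],
    [[-204,56,55],[0,0,0.473],72],
    [[-204,56,55],[0,0,0.473],72],
    [[-204,56,55],[0,0,0.473],72]
  ]
}}

```text
clock: 13.87
tcp_pos: [0.4821, -0.4323, 0.1083]
orientation: [-0.001, 0.961, 0.275, -0.0]
wrist_force: [0.3, 0.6, 0.1]
finger_gap: 0.0721
grip_force: 0.0
```

Call:
{"name": "step_arm", "arguments": {
  "moves": [
    [[0,0,0],[0,0,0],72],
    [[0,0,0],[0,0,0],72]
  ]
}}

```text
clock: 14.03
tcp_pos: [0.483, -0.4316, 0.1097]
orientation: [-0.0, 0.961, 0.276, 0.0]
wrist_force: [0.2, 0.5, -0.3]
finger_gap: 0.0721
grip_force: 0.0
```

```bash
python3 - <<'E'
from h import *
P=imaging.camera_params("wrist");im=imaging.read_camera("wrist")
cv2.imwrite("pics/w3.png",im[:,:,::-1])
r=tin("wrist",P,im,(.4825,-.4337));print(r, tin("wrist",P,im,(.4224,-.3472)))
x,y=r[0]*1000;b=r[1]
plan([(x,y,26,b)])
plan([(x,y,160,b),(540,-340,160,(b-4.4)/2),(595.2,-246.7,160,-4.4)],(x,y,26,b))
E
```

```text
(array([ 0.484 , -0.4342]), np.float64(-61.28014006821368), np.float64(176.88333333333333), np.float64(104.17242653020774)) (array([ 0.4229, -0.3472]), np.float64(-144.3228636659979), np.float64(179.17083333333332), np.float64(112.38393371952648))
now [ 483.  -431.8  109.8] -57.9 q6 99 t 14.1
[np.float64(-0.4), np.float64(2.6), np.float64(83.8)] rz 0.058 rows 2.0
[np.float64(0.0), np.float64(0.0), np.float64(-134.0)] rz -0.0 rows 3.2
[np.float64(94.4), np.float64(-55.7), np.float64(-0.0)] rz -0.496 rows 4.0
[np.float64(108.3), np.float64(-4.2), np.float64(-0.0)] rz -0.496 rows 4.0
```

View pics/w3.png

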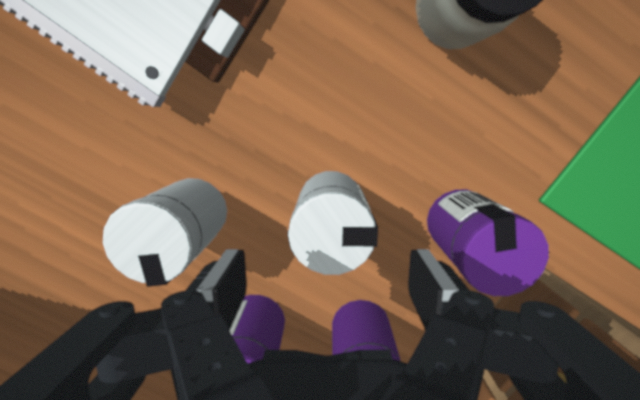

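Call:
{"name": "step_arm", "arguments": {
  "moves": [
    [[0,2,40],[0,0,0.035],72],
    [[0,2,73],[0,0,0.035],72],
    [[0,2,83],[0,0,0.035],72],
    [[0,2,83],[0,0,0.035],72],
    [[0,2,83],[0,0,0.035],45],
    [[0,2,83],[0,0,0.035],45],
    [[0,2,83],[0,0,0.035],45],
    [[0,2,83],[0,0,0.035],45]
  ]
}}

```text
clock: 14.75
tcp_pos: [0.4842, -0.4364, 0.0287]
orientation: [0.002, 0.966, 0.258, 0.001]
wrist_force: [1.2, 1.3, 4.2]
finger_gap: 0.0491
grip_force: 42.2
```

Call:
{"name": "step_arm", "arguments": {
  "moves": [
    [[0,0,0],[0,0,0],45],
    [[0,0,0],[0,0,0],45],
    [[0,0,0],[0,0,0],45],
    [[0,0,-30],[0,0,0],45],
    [[0,0,-65],[0,0,0],45],
    [[0,0,-100],[0,0,0],45],
    [[0,0,-132],[0,0,0],45],
    [[0,0,-132],[0,0,0],45]
  ]
}}

```text
clock: 15.42
tcp_pos: [0.4854, -0.4383, 0.1666]
orientation: [0.006, 0.966, 0.258, 0.003]
wrist_force: [1.2, -1.0, -1.5]
finger_gap: 0.0494
grip_force: 42.8
```

Call:
{"name": "step_arm", "arguments": {
  "moves": [
    [[94,-56,0],[0,0,-0.486],45],
    [[94,-56,0],[0,0,-0.486],45],
    [[94,-56,0],[0,0,-0.486],45],
    [[94,-56,0],[0,0,-0.486],45],
    [[94,-56,0],[0,0,-0.486],45],
    [[94,-56,0],[0,0,-0.486],45],
    [[94,-56,0],[0,0,-0.486],45]
  ]
}}

```text
clock: 16.0
tcp_pos: [0.536, -0.3405, 0.1578]
orientation: [-0.0, 0.877, 0.481, -0.0]
wrist_force: [-0.3, -0.6, -2.6]
finger_gap: 0.0492
grip_force: 42.8
```

Call:
{"name": "step_arm", "arguments": {
  "moves": [
    [[108,-4,0],[0,0,-0.486],45],
    [[108,-4,0],[0,0,-0.486],45],
    [[108,-4,0],[0,0,-0.486],45],
    [[108,-4,0],[0,0,-0.486],45],
    [[108,-4,0],[0,0,-0.486],45],
    [[108,-4,0],[0,0,-0.486],45],
    [[108,-4,0],[0,0,-0.486],45],
    [[108,-4,0],[0,0,-0.486],45]
  ]
}}

```text
clock: 16.67
tcp_pos: [0.5902, -0.2478, 0.1582]
orientation: [-0.0, 0.735, 0.678, -0.0]
wrist_force: [0.3, -1.0, -3.3]
finger_gap: 0.0491
grip_force: 42.8
```

```bash
python3 - <<'E'
from h import *
plan([(595.2,-246.7,58,-4.4)])
E
```

```text
now [ 590.2 -247.8  158.2] -4.7 q6 65 t 16.7
[np.float64(1.5), np.float64(4.9), np.float64(100.2)] rz -0.005 rows 2.4
```

Place D, then go to C (ψ 40).

Call:
{"name": "step_arm", "arguments": {
  "moves": [
    [[1.5,5,35],[0,0,0],45],
    [[1.5,5,70],[0,0,0],45],
    [[1.5,5,90],[0,0,0],45],
    [[1.5,5,99],[0,0,0],45],
    [[1.5,5,99],[0,0,0],45],
    [[1.5,5,99],[0,0,0],45],
    [[1.5,5,99],[0,0,0],66],
    [[1.5,5,99],[0,0,0],66]
  ]
}}

```text
clock: 17.33
tcp_pos: [0.5966, -0.2462, 0.0603]
orientation: [0.001, 0.734, 0.679, 0.0]
wrist_force: [0.6, -0.7, -0.4]
finger_gap: 0.0658
grip_force: 0.0
```

Call:
{"name": "step_arm", "arguments": {
  "moves": [
    [[0,0,0],[0,0,0],66],
    [[0,0,0],[0,0,0],66],
    [[0,0,-30],[0,0,0],66],
    [[0,0,-70],[0,0,0],66],
    [[0,0,-110],[0,0,0],72],
    [[0,0,-110],[0,0,0],72],
    [[0,0,-110],[0,0,0],72],
    [[0,0,-110],[0,0,0],72]
  ]
}}

```text
clock: 18.0
tcp_pos: [0.596, -0.2453, 0.1695]
orientation: [0.0, 0.734, 0.679, 0.0]
wrist_force: [-0.7, 1.6, 0.1]
finger_gap: 0.0721
grip_force: 0.0
```

```bash
python3 - <<'E'
from h import *
P=imaging.camera_params("wrist");im=imaging.read_camera("wrist")
print(tin("wrist",P,im,(.5952,-.2467),.105))
plan([(422.5,-347,112,38)])
E
```

```text
(array([ 0.5947, -0.2462]), np.float64(-4.6396368851887395), np.float64(164.38333333333333), np.float64(31.17545023333753))
now [ 595.3 -244.9  168.3] -4.4 q6 65 t 18.1
[np.float64(-115.1), np.float64(-164.5), np.float64(56.3)] rz -0.74 rows 5.9
```

Call:
{"name": "step_arm", "arguments": {
  "moves": [
    [[-115,-164,55],[0,0,-0.74],72],
    [[-115,-164,55],[0,0,-0.74],72],
    [[-115,-164,55],[0,0,-0.74],72],
    [[-115,-164,55],[0,0,-0.74],72],
    [[-115,-164,55],[0,0,-0.74],72],
    [[-115,-164,55],[0,0,-0.74],72],
    [[-115,-164,55],[0,0,-0.74],72],
    [[-115,-164,55],[0,0,-0.74],72]
  ]
}}

```text
clock: 18.72
tcp_pos: [0.4226, -0.3468, 0.1129]
orientation: [-0.001, 0.44, 0.898, 0.001]
wrist_force: [-0.8, 0.8, 0.6]
finger_gap: 0.0723
grip_force: 0.0
```

Call:
{"name": "step_arm", "arguments": {
  "moves": [
    [[0,0,0],[0,0,0],72],
    [[0,0,0],[0,0,0],72]
  ]
}}

```text
clock: 18.88
tcp_pos: [0.4246, -0.3468, 0.1142]
orientation: [0.0, 0.439, 0.899, 0.0]
wrist_force: [0.1, -0.1, -0.0]
finger_gap: 0.0717
grip_force: 0.0
```

```bash
python3 - <<'E'
from h import *
P=imaging.camera_params("wrist");im=imaging.read_camera("wrist")
r=tin("wrist",P,im,(.4224,-.3472));print(r)
x,y=r[0]*1000;b=r[1]+180
plan([(x,y,26,b)])
k=(175.6-b)/3
plan([(x,y,160,b),(482,-290,160,b+k),(541,-233,160,b+2*k),(600.6,-176.9,160,175.6)],(x,y,26,b))
E
```

```text
(array([ 0.4224, -0.3472]), np.float64(-139.22219425142052), np.float64(180.125), np.float64(114.17563604749634))
now [ 424.6 -346.8  114.3] 38.0 q6 4 t 18.9
[np.float64(1.1), np.float64(-2.0), np.float64(88.3)] rz -0.048 rows 2.1
[np.float64(0.0), np.float64(0.0), np.float64(-134.0)] rz -0.0 rows 3.2
[np.float64(4.4), np.float64(82.5), np.float64(-0.0)] rz -0.784 rows 6.3
[np.float64(-54.6), np.float64(61.2), np.float64(-0.0)] rz -0.784 rows 6.3
[np.float64(-81.8), np.float64(3.7), np.float64(-0.0)] rz -0.784 rows 6.3
```

Call:
{"name": "step_arm", "arguments": {
  "moves": [
    [[1,-2,40],[0,0,-0.03],72],
    [[1,-2,73],[0,0,-0.03],72],
    [[1,-2,87],[0,0,-0.03],72],
    [[1,-2,87],[0,0,-0.03],72],
    [[1,-2,87],[0,0,-0.03],45],
    [[1,-2,87],[0,0,-0.03],45],
    [[1,-2,87],[0,0,-0.03],45],
    [[1,-2,87],[0,0,-0.03],45]
  ]
}}

```text
clock: 19.6
tcp_pos: [0.4223, -0.3485, 0.0286]
orientation: [0.001, 0.425, 0.905, -0.0]
wrist_force: [-0.1, 0.9, 1.3]
finger_gap: 0.0493
grip_force: 41.8
```

Call:
{"name": "step_arm", "arguments": {
  "moves": [
    [[0,0,0],[0,0,0],45],
    [[0,0,0],[0,0,0],45],
    [[0,0,0],[0,0,0],45],
    [[0,0,-30],[0,0,0],45],
    [[0,0,-65],[0,0,0],45],
    [[0,0,-100],[0,0,0],45],
    [[0,0,-132],[0,0,0],45],
    [[0,0,-132],[0,0,0],45]
  ]
}}

```text
clock: 20.27
tcp_pos: [0.4236, -0.3505, 0.166]
orientation: [0.005, 0.425, 0.905, -0.002]
wrist_force: [0.6, -0.5, -1.7]
finger_gap: 0.0495
grip_force: 42.7
```

Call:
{"name": "step_arm", "arguments": {
  "moves": [
    [[4,83,0],[0,0,-0.79],45],
    [[4,83,0],[0,0,-0.79],45],
    [[4,83,0],[0,0,-0.79],45],
    [[4,83,0],[0,0,-0.79],45],
    [[4,83,0],[0,0,-0.79],45],
    [[4,83,0],[0,0,-0.79],45],
    [[4,83,0],[0,0,-0.79],45],
    [[4,83,0],[0,0,-0.79],45]
  ]
}}

```text
clock: 20.93
tcp_pos: [0.4819, -0.2913, 0.158]
orientation: [-0.001, 0.043, 0.999, 0.001]
wrist_force: [-0.9, -0.9, -2.6]
finger_gap: 0.0493
grip_force: 43.2
```

Call:
{"name": "step_arm", "arguments": {
  "moves": [
    [[-55,61,0],[0,0,-0.79],45],
    [[-55,61,0],[0,0,-0.79],45],
    [[-55,61,0],[0,0,-0.79],45],
    [[-55,61,0],[0,0,-0.79],45],
    [[-55,61,0],[0,0,-0.79],45],
    [[-55,61,0],[0,0,-0.79],45],
    [[-55,61,0],[0,0,-0.79],45],
    [[-55,61,0],[0,0,-0.79],45]
  ]
}}

```text
clock: 21.6
tcp_pos: [0.5423, -0.2355, 0.1584]
orientation: [-0.001, -0.344, 0.939, 0.001]
wrist_force: [0.6, -0.3, -2.4]
finger_gap: 0.0491
grip_force: 43.5
```

Call:
{"name": "step_arm", "arguments": {
  "moves": [
    [[-82,4,0],[0,0,-0.79],45],
    [[-82,4,0],[0,0,-0.79],45],
    [[-82,4,0],[0,0,-0.79],45],
    [[-82,4,0],[0,0,-0.79],45],
    [[-82,4,0],[0,0,-0.79],45],
    [[-82,4,0],[0,0,-0.79],45],
    [[-82,4,0],[0,0,-0.79],45],
    [[-82,4,0],[0,0,-0.79],45]
  ]
}}

```text
clock: 22.27
tcp_pos: [0.6024, -0.1797, 0.1586]
orientation: [-0.0, -0.678, 0.735, 0.001]
wrist_force: [-0.2, 0.2, -3.0]
finger_gap: 0.0489
grip_force: 43.4
```

```bash
python3 - <<'E'
from h import *
plan([(600.6,-176.9,58,175.6)])
E
```

```text
now [ 602.4 -179.7  158.6] 175.4 q6 -109 t 22.3
[np.float64(-2.6), np.float64(2.0), np.float64(100.6)] rz -0.003 rows 2.4
```

Call:
{"name": "step_arm", "arguments": {
  "moves": [
    [[-2.5,2,35],[0,0,0],45],
    [[-2.5,2,70],[0,0,0],45],
    [[-2.5,2,90],[0,0,0],45],
    [[-2.5,2,99.5],[0,0,0],45],
    [[-2.5,2,99.5],[0,0,0],45],
    [[-2.5,2,99.5],[0,0,0],45],
    [[-2.5,2,99.5],[0,0,0],66],
    [[-2.5,2,99.5],[0,0,0],66]
  ]
}}

```text
clock: 22.93
tcp_pos: [0.6018, -0.1775, 0.0607]
orientation: [0.0, -0.678, 0.735, -0.001]
wrist_force: [-0.2, -0.4, -0.7]
finger_gap: 0.0658
grip_force: 0.0
```

Call:
{"name": "step_arm", "arguments": {
  "moves": [
    [[0,0,0],[0,0,0],66],
    [[0,0,0],[0,0,0],66],
    [[0,0,-30],[0,0,0],66],
    [[0,0,-70],[0,0,0],66],
    [[0,0,-110],[0,0,0],72],
    [[0,0,-150],[0,0,0],72],
    [[0,0,-150],[0,0,0],72],
    [[0,0,-150],[0,0,0],72]
  ]
}}

```text
clock: 23.6
tcp_pos: [0.603, -0.1779, 0.2136]
orientation: [0.002, -0.679, 0.734, -0.003]
wrist_force: [0.4, 0.1, -0.5]
finger_gap: 0.0719
grip_force: 0.0
```

```bash
python3 - <<'E'
from h import *
plan([(520,-80,230,130),(448,9,230,85.6)])
E
```

```text
now [ 603.  -177.9  213.6] 175.5 q6 -109 t 23.6
[np.float64(-91.1), np.float64(90.4), np.float64(-16.4)] rz 0.794 rows 6.4
[np.float64(-2.1), np.float64(114.5), np.float64(-0.0)] rz 0.775 rows 6.2
```

Call:
{"name": "step_arm", "arguments": {
  "moves": [
    [[-91,90,-16],[0,0,0.79],72],
    [[-91,90,-16],[0,0,0.79],72],
    [[-91,90,-16],[0,0,0.79],72],
    [[-91,90,-16],[0,0,0.79],72],
    [[-91,90,-16],[0,0,0.79],72],
    [[-91,90,-16],[0,0,0.79],72],
    [[-91,90,-16],[0,0,0.79],72],
    [[-91,90,-16],[0,0,0.79],72]
  ]
}}

```text
clock: 24.27
tcp_pos: [0.5175, -0.0788, 0.2244]
orientation: [-0.001, -0.344, 0.939, 0.001]
wrist_force: [-0.3, -0.6, -0.3]
finger_gap: 0.0721
grip_force: 0.0
```

Call:
{"name": "step_arm", "arguments": {
  "moves": [
    [[-2,114,0],[0,0,0.775],60],
    [[-2,114,0],[0,0,0.775],60],
    [[-2,114,0],[0,0,0.775],60],
    [[-2,114,0],[0,0,0.775],60],
    [[-2,114,0],[0,0,0.775],60],
    [[-2,114,0],[0,0,0.775],60],
    [[-2,114,0],[0,0,0.775],60],
    [[-2,114,0],[0,0,0.775],60]
  ]
}}

```text
clock: 24.93
tcp_pos: [0.4459, 0.0091, 0.225]
orientation: [-0.001, 0.035, 0.999, 0.0]
wrist_force: [-0.6, -0.0, -0.4]
finger_gap: 0.06
grip_force: 0.0
```

Call:
{"name": "step_arm", "arguments": {
  "moves": [
    [[0,0,0],[0,0,0],60],
    [[0,0,0],[0,0,0],60]
  ]
}}

```text
clock: 25.1
tcp_pos: [0.4462, 0.0089, 0.2254]
orientation: [-0.0, 0.035, 0.999, 0.0]
wrist_force: [0.5, -0.3, 0.3]
finger_gap: 0.0598
grip_force: 0.0
```

```bash
python3 - <<'E'
from h import *
P=imaging.camera_params("wrist");im=imaging.read_camera("wrist");cv2.imwrite("pics/w4.png",im[:,:,::-1])
T=imaging.read_camera("top");PT=imaging.camera_params("top");cv2.imwrite("pics/t4.png",T[:,:,::-1])
import pickle;pickle.dump((P,im),open("w4.pkl","wb"))
for c in [(.6115,-.0373),(.606,-.1071),(.6006,-.1769),(.5952,-.2467)]:print(w2p("wrist",[[*c,.105]],P)[0].round(),[np.round(np.r_[r[0]*1000,r[1:]],1) for r in (tin("wrist",P,im,c,.105),tin("top",PT,T,c,.105))])
plan([])
E
```

```text
[291. 368.] [array([588.5, -46.8,  10.1, 731.3,  27.2]), array([610.5, -35.8,  -3. , 133.6,  44.2])]
[217. 368.] [array([ 618.5, -118.1,   84.4, 1328.7,   19.4]), array([ 604. , -107.6,   -8.6,  128.5,   59. ])]
[143. 367.] [array([ 607.1, -181.9,   60.1, 1490.3,   22. ]), array([ 599.1, -175.9,  -10.2,  137.9,   51.3])]
[ 70. 367.] [array([ 594.7, -245.7,   33.4, 1571.8,   13.3]), array([ 593.7, -243.7,   -9.3,  132.7,   48.9])]
now [446.3   8.9 225.6] 85.9 q6 -5 t 25.2
```

View pics/w4.png

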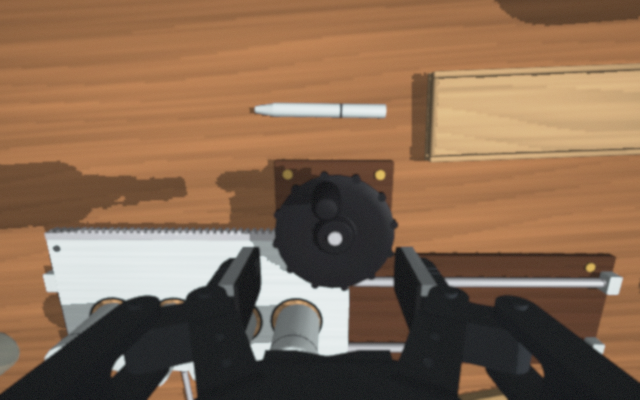

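```bash
python3 - <<'E'
from h import *;import pickle
P,im=pickle.load(open("w4.pkl","rb"))
a=cv2.convertScaleAbs(cv2.resize(im[160:300,260:400,::-1],None,fx=4,fy=4,interpolation=cv2.INTER_CUBIC),alpha=3,beta=20)[:, :400]
cv2.imwrite("a.png",a)
t=cv2.imread("pics/t4.png")[165:225,300:420];t=cv2.resize(t,(400,200),interpolation=cv2.INTER_CUBIC)
o=np.zeros((560,800,3),np.uint8);o[:,:400]=a[:560];o[:200,400:]=t;cv2.imwrite("pics/c3.png",o)
for X in [(.448,.0095,.138),(.448,.0095,.078),(.4915,.014,.082)]:print(X,w2p("wrist",[X],P))
E
```

```text
(0.448, 0.0095, 0.138) [[328.24073488 209.68977057]]
(0.448, 0.0095, 0.078) [[327.98136758 190.79026842]]
(0.4915, 0.014, 0.082) [[336.20818672 237.44646296]]
```

View pics/c3.png

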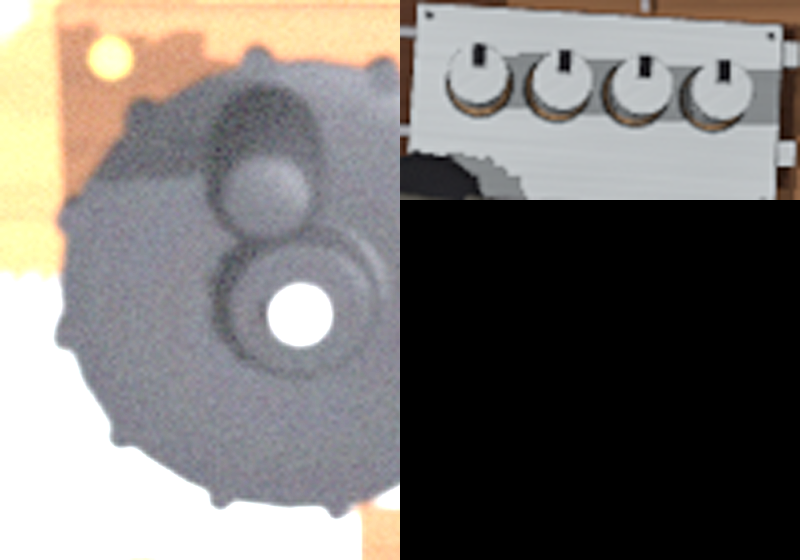

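The enhanced crop shows the handle top at wrist pixel (326,209) and the axle at (335,239). The top crop shows all four tins on their spots with strips towards the reader. Now the wheel.

```bash
python3 - <<'E'
import numpy as np
t=np.radians(85.9);Y=np.array([np.cos(t),np.sin(t)]);X=np.array([-np.sin(t),np.cos(t)])
f=lambda a:44*np.array([np.cos(np.radians(a)),np.sin(np.radians(a))])
for s in (187,307,67):
    print(s,[[round(float((f(s+15*k)-f(s))@X),1),round(float((f(s+15*k)-f(s))@Y),1)] for k in range(1,9)])
E
```

```text
187 [[-3.7, -10.9], [-10.0, -20.5], [-18.6, -28.0], [-28.9, -33.2], [-40.2, -35.4], [-51.6, -34.7], [-62.5, -31.0], [-72.1, -24.7]]
307 [[-7.6, 8.6], [-12.7, 18.9], [-15.0, 30.2], [-14.3, 41.6], [-10.6, 52.5], [-4.2, 62.1], [4.4, 69.7], [14.7, 74.8]]
67 [[11.3, 2.3], [22.7, 1.5], [33.6, -2.1], [43.2, -8.5], [50.8, -17.1], [55.9, -27.4], [58.2, -38.6], [57.4, -50.1]]
```

Call:
{"name": "step_arm", "arguments": {
  "moves": [
    [[-1,-1,40],[0,0,0],50],
    [[-1,-1,80],[0,0,0],50],
    [[-1,-1,115],[0,0,0],50],
    [[-1,-1,130],[0,0,0],50],
    [[-1,-1,130],[0,0,0],50],
    [[-1,-1,130],[0,0,0],18],
    [[-1,-1,130],[0,0,0],18],
    [[-1,-1,130],[0,0,0],18]
  ],
  "grip_force": 25
}}

```text
clock: 25.87
tcp_pos: [0.4486, 0.0077, 0.0974]
orientation: [0.001, 0.036, 0.999, -0.0]
wrist_force: [0.6, 0.4, -0.9]
finger_gap: 0.0235
grip_force: 25.3
```

Call:
{"name": "step_arm", "arguments": {
  "moves": [
    [[0,0,0],[0,0,0],18],
    [[0,0,0],[0,0,0],18],
    [[0,0,0],[0,0,0],18],
    [[0,0,0],[0,0,0],18]
  ]
}}

```text
clock: 26.2
tcp_pos: [0.4486, 0.0078, 0.0972]
orientation: [0.002, 0.036, 0.999, -0.0]
wrist_force: [0.2, -1.0, 6.3]
finger_gap: 0.0233
grip_force: 25.8
```

Call:
{"name": "step_arm", "arguments": {
  "moves": [
    [[-3.7,-10.9,0],[0,0,0],18],
    [[-10,-20.5,0],[0,0,0],18],
    [[-18.6,-28,0],[0,0,0],18],
    [[-28.9,-33.2,0],[0,0,0],18],
    [[-40.2,-35.4,0],[0,0,0],18],
    [[-51.6,-34.7,0],[0,0,0],18],
    [[-62.5,-31,0],[0,0,0],18],
    [[-72.1,-24.7,0],[0,0,0],18]
  ]
}}

```text
clock: 26.87
tcp_pos: [0.5187, -0.0229, 0.0972]
orientation: [0.001, 0.037, 0.999, -0.001]
wrist_force: [-3.9, 0.5, 8.2]
finger_gap: 0.0232
grip_force: 26.2
```

```bash
python3 - <<'E'
from h import *
T=imaging.read_camera("top");cv2.imwrite("pics/t5.png",T[165:225,260:420,::-1])
PT=imaging.camera_params("top");d=np.array([.0774,.997])*.0333
for c in [(.6115,-.0373),(.606,-.1071),(.6006,-.1769),(.5952,-.2467)]:
    r=tin("top",PT,T,np.array(c)+d,.105);print(np.r_[r[0]*1000,r[1:]].round(1), (r[0]-c)*1000)
E
```

```text
[610.1  -3.1  39.5 277.2  10.5] [-1.42258 34.2001 ]
[604.6 -73.4 -14.4 216.8  20.7] [-1.42258 33.7001 ]
[ 600.7 -142.2  -10.8  127.7   53.6] [ 0.07742 34.7001 ]
[ 596.3 -210.    -9.6  134.2   52.9] [ 1.07742 36.7001 ]
```

Call:
{"name": "step_arm", "arguments": {
  "moves": [
    [[-7.6,8.6,0],[0,0,0],18],
    [[-12.7,18.9,0],[0,0,0],18],
    [[-15,30.2,0],[0,0,0],18],
    [[-14.3,41.6,0],[0,0,0],18],
    [[-10.6,52.5,0],[0,0,0],18],
    [[-4.2,62.1,0],[0,0,0],18],
    [[4.4,69.7,0],[0,0,0],18],
    [[14.7,74.8,0],[0,0,0],18]
  ]
}}

```text
clock: 27.58
tcp_pos: [0.5096, 0.0531, 0.0972]
orientation: [0.002, 0.036, 0.999, -0.001]
wrist_force: [-0.0, -6.6, 5.8]
finger_gap: 0.0233
grip_force: 26.0
```

Call:
{"name": "step_arm", "arguments": {
  "moves": [
    [[11.3,2.3,0],[0,0,0],18],
    [[22.7,1.5,0],[0,0,0],18],
    [[33.6,-2.1,0],[0,0,0],18],
    [[43.2,-8.5,0],[0,0,0],18],
    [[50.8,-17.1,0],[0,0,0],18],
    [[55.9,-27.4,0],[0,0,0],18],
    [[58.2,-38.6,0],[0,0,0],18],
    [[57.4,-50.1,0],[0,0,0],18]
  ]
}}

```text
clock: 28.25
tcp_pos: [0.4484, 0.0077, 0.0972]
orientation: [0.002, 0.036, 0.999, 0.001]
wrist_force: [4.7, 3.2, 5.9]
finger_gap: 0.0233
grip_force: 26.1
```

```bash
python3 - <<'E'
from h import *
T=imaging.read_camera("top");cv2.imwrite("pics/t6.png",T[:,:,::-1])
PT=imaging.camera_params("top");d=np.array([.0774,.997])*.1
for c in [(.6115,-.0373),(.606,-.1071),(.6006,-.1769),(.5952,-.2467)]:
    r=tin("top",PT,T,np.array(c)+d,.105);print(np.r_[r[0]*1000,r[1:]].round(1), (r[0]-c)*1000)
S=imaging.read_camera("side")
t=cv2.resize(T[150:250,250:420,::-1],None,fx=4,fy=4,interpolation=cv2.INTER_CUBIC)[:, :680]
cv2.imwrite("pics/t6c.png",t)
E
```

```text
[618.2  63.4  -1.7 133.2  39.5] [  6.74 100.7 ]
[611.2  -7.9  -8.1 125.6  62.4] [ 5.24 99.2 ]
[606.8 -76.7  -8.2 136.7  57.9] [  6.24 100.2 ]
[ 600.4 -144.    -8.6  124.    54.5] [  5.24 102.7 ]
```

View pics/t6c.png

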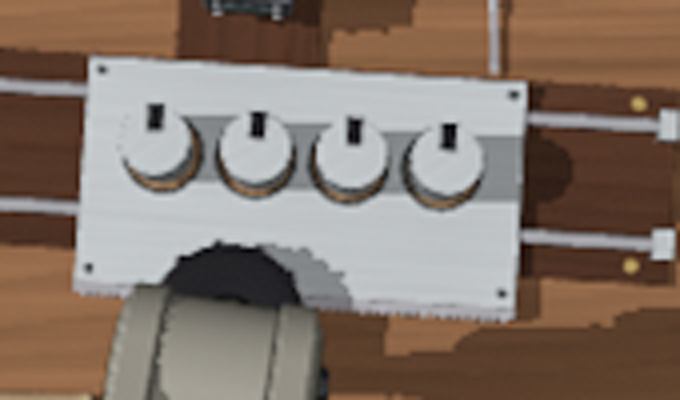

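One turn in, all four tins are on their spots with labels facing the reader. Second turn.

Call:
{"name": "step_arm", "arguments": {
  "moves": [
    [[-3.7,-10.9,0],[0,0,0],18],
    [[-10,-20.5,0],[0,0,0],18],
    [[-18.6,-28,0],[0,0,0],18],
    [[-28.9,-33.2,0],[0,0,0],18],
    [[-40.2,-35.4,0],[0,0,0],18],
    [[-51.6,-34.7,0],[0,0,0],18],
    [[-62.5,-31,0],[0,0,0],18],
    [[-72.1,-24.7,0],[0,0,0],18]
  ]
}}

```text
clock: 29.02
tcp_pos: [0.518, -0.0234, 0.0972]
orientation: [0.001, 0.037, 0.999, -0.001]
wrist_force: [-2.2, -0.6, 11.7]
finger_gap: 0.0236
grip_force: 26.5
```

Call:
{"name": "step_arm", "arguments": {
  "moves": [
    [[-7.6,8.6,0],[0,0,0],18],
    [[-12.7,18.9,0],[0,0,0],18],
    [[-15,30.2,0],[0,0,0],18],
    [[-14.3,41.6,0],[0,0,0],18],
    [[-10.6,52.5,0],[0,0,0],18],
    [[-4.2,62.1,0],[0,0,0],18],
    [[4.4,69.7,0],[0,0,0],18],
    [[14.7,74.8,0],[0,0,0],18]
  ]
}}

```text
clock: 29.68
tcp_pos: [0.5094, 0.0532, 0.0972]
orientation: [0.002, 0.037, 0.999, -0.001]
wrist_force: [1.0, -4.6, 9.0]
finger_gap: 0.0234
grip_force: 26.3
```

Call:
{"name": "step_arm", "arguments": {
  "moves": [
    [[11.3,2.3,0],[0,0,0],18],
    [[22.7,1.5,0],[0,0,0],18],
    [[33.6,-2.1,0],[0,0,0],18],
    [[43.2,-8.5,0],[0,0,0],18],
    [[50.8,-17.1,0],[0,0,0],18],
    [[55.9,-27.4,0],[0,0,0],18],
    [[58.2,-38.6,0],[0,0,0],18],
    [[57.4,-50.1,0],[0,0,0],18]
  ]
}}

```text
clock: 30.35
tcp_pos: [0.4484, 0.0077, 0.0973]
orientation: [0.002, 0.036, 0.999, 0.001]
wrist_force: [5.4, 3.5, 4.7]
finger_gap: 0.0236
grip_force: 26.1
```

```bash
python3 - <<'E'
from h import *
T=imaging.read_camera("top");cv2.imwrite("pics/t7.png",T[:,:,::-1])
PT=imaging.camera_params("top");d=np.array([.0774,.997])*.2
for c in [(.6115,-.0373),(.606,-.1071),(.6006,-.1769),(.5952,-.2467)]:
    r=tin("top",PT,T,np.array(c)+d,.105);print(np.r_[r[0]*1000,r[1:]].round(1), (r[0]-c)*1000)
E
```

```text
[626.  163.6  -3.9 131.   34.2] [ 14.48 200.9 ]
[619.5  91.3  -6.  131.1  53.8] [ 13.48 198.4 ]
[614.1  22.5  -5.9 133.2  58.2] [ 13.48 199.4 ]
[608.7 -45.3  -4.9 131.   58. ] [ 13.48 201.4 ]
```

Call:
{"name": "step_arm", "arguments": {
  "moves": [
    [[-3.7,-10.9,0],[0,0,0],18],
    [[-10,-20.5,0],[0,0,0],18],
    [[-18.6,-28,0],[0,0,0],18],
    [[-28.9,-33.2,0],[0,0,0],18],
    [[-40.2,-35.4,0],[0,0,0],18],
    [[-51.6,-34.7,0],[0,0,0],18],
    [[-62.5,-31,0],[0,0,0],18],
    [[-72.1,-24.7,0],[0,0,0],18]
  ]
}}

```text
clock: 31.07
tcp_pos: [0.518, -0.0234, 0.0972]
orientation: [0.001, 0.037, 0.999, -0.001]
wrist_force: [-2.8, -1.3, 11.2]
finger_gap: 0.0233
grip_force: 26.5
```

Call:
{"name": "step_arm", "arguments": {
  "moves": [
    [[-7.6,8.6,0],[0,0,0],18],
    [[-12.7,18.9,0],[0,0,0],18],
    [[-15,30.2,0],[0,0,0],18],
    [[-14.3,41.6,0],[0,0,0],18],
    [[-10.6,52.5,0],[0,0,0],18],
    [[-4.2,62.1,0],[0,0,0],18],
    [[4.4,69.7,0],[0,0,0],18],
    [[14.7,74.8,0],[0,0,0],18]
  ]
}}

```text
clock: 31.73
tcp_pos: [0.5094, 0.0532, 0.0972]
orientation: [0.002, 0.037, 0.999, -0.001]
wrist_force: [0.8, -5.2, 9.2]
finger_gap: 0.0236
grip_force: 26.3
```

Call:
{"name": "step_arm", "arguments": {
  "moves": [
    [[11.3,2.3,0],[0,0,0],18],
    [[22.7,1.5,0],[0,0,0],18],
    [[33.6,-2.1,0],[0,0,0],18],
    [[43.2,-8.5,0],[0,0,0],18],
    [[50.8,-17.1,0],[0,0,0],18],
    [[50.8,-17.1,0],[0,0,0],18],
    [[50.8,-17.1,0],[0,0,0],18],
    [[50.8,-17.1,0],[0,0,0],18]
  ]
}}

```text
clock: 32.4
tcp_pos: [0.4572, 0.039, 0.0972]
orientation: [0.001, 0.037, 0.999, -0.001]
wrist_force: [0.3, -1.8, 9.1]
finger_gap: 0.0235
grip_force: 26.3
```

```bash
python3 - <<'E'
from h import *
T=imaging.read_camera("top");cv2.imwrite("pics/t8.png",T[:,:,::-1])
PT=imaging.camera_params("top");d=np.array([.0774,.997])*.2875
for c in [(.6115,-.0373),(.606,-.1071),(.6006,-.1769),(.5952,-.2467)]:
    r=tin("top",PT,T,np.array(c)+d,.105);print(np.r_[r[0]*1000,r[1:]].round(1), (r[0]-c)*1000)
t=np.radians(85.9);Y=np.array([np.cos(t),np.sin(t)]);X=np.array([-np.sin(t),np.cos(t)])
f=lambda a:44*np.array([np.cos(np.radians(a)),np.sin(np.radians(a))])
s=142;print([[a-s,round(float((f(a)-f(s))@X),1),round(float((f(a)-f(s))@Y),1)] for a in (150,158,164,170,174,178,182,186,190)])
E
```

```text
[632.8 251.3  -2.8 131.4  31.9] [ 21.2525 288.6375]
[626.3 179.   -6.4 135.8  53.2] [ 20.2525 286.1375]
[621.4 110.2  -6.8 137.5  54.6] [ 20.7525 287.1375]
[615.5  42.4  -3.8 128.8  53.9] [ 20.2525 289.1375]
[[8, 3.1, -5.3], [16, 5.3, -11.0], [22, 6.5, -15.5], [28, 7.2, -20.0], [32, 7.5, -23.1], [36, 7.4, -26.2], [40, 7.2, -29.2], [44, 6.8, -32.3], [48, 6.2, -35.3]]
```

Call:
{"name": "step_arm", "arguments": {
  "moves": [
    [[3.1,-5.3,0],[0,0,0],18],
    [[5.3,-11,0],[0,0,0],18],
    [[6.5,-15.5,0],[0,0,0],18],
    [[7.2,-20,0],[0,0,0],18],
    [[7.5,-23.1,0],[0,0,0],18],
    [[7.4,-26.2,0],[0,0,0],18],
    [[7.4,-26.2,0],[0,0,0],18]
  ]
}}

```text
clock: 33.03
tcp_pos: [0.4484, 0.0155, 0.0972]
orientation: [0.002, 0.036, 0.999, 0.002]
wrist_force: [2.4, 6.8, 8.9]
finger_gap: 0.0232
grip_force: 26.5
```

```bash
python3 - <<'E'
from h import *
print(pose()[0],pose()[2]["wrist_force"])
E
```

```text
[448.37168423  15.52674699  97.19099461] [2.39984777 6.7575212  8.87103255]
```

Call:
{"name": "step_arm", "arguments": {
  "moves": [
    [[-0.1,-1.5,0],[0,0,0],18],
    [[-0.2,-3,0],[0,0,0],18],
    [[-0.2,-3,0],[0,0,0],18]
  ]
}}

```text
clock: 33.28
tcp_pos: [0.4483, 0.0151, 0.0972]
orientation: [0.002, 0.035, 0.999, 0.005]
wrist_force: [3.8, 16.0, 10.3]
finger_gap: 0.0237
grip_force: 26.8
```

Call:
{"name": "step_arm", "arguments": {
  "moves": [
    [[-0.2,-1.5,0],[0,0,0],18],
    [[-0.4,-3,0],[0,0,0],18],
    [[-0.4,-3,0],[0,0,0],18]
  ]
}}

```text
clock: 33.53
tcp_pos: [0.4483, 0.0148, 0.0972]
orientation: [0.002, 0.034, 0.999, 0.008]
wrist_force: [3.6, 26.1, 10.3]
finger_gap: 0.0234
grip_force: 27.5
```

The force rises with no motion, so it is at the stop. I'll relax, release and rise.

Call:
{"name": "step_arm", "arguments": {
  "moves": [
    [[0.5,4,0],[0,0,0],18],
    [[0.5,5.3,0],[0,0,0],18],
    [[0.5,5.3,0],[0,0,0],50],
    [[0.5,5.3,0],[0,0,0],50],
    [[0.5,5.3,0],[0,0,0],50],
    [[0.5,5.3,-40],[0,0,0],50],
    [[0.5,5.3,-80],[0,0,0],60],
    [[0.5,5.3,-120],[0,0,0],72]
  ]
}}

```text
clock: 34.2
tcp_pos: [0.4451, 0.0139, 0.216]
orientation: [-0.002, 0.037, 0.999, 0.0]
wrist_force: [1.3, -0.6, 0.7]
finger_gap: 0.0706
grip_force: 0.0
```

Call:
{"name": "step_arm", "arguments": {
  "moves": [
    [[100,0,-40],[0,0,0],72],
    [[100,0,-40],[0,0,0],72],
    [[100,0,-40],[0,0,0],72],
    [[100,0,-40],[0,0,0],72]
  ]
}}

```text
clock: 34.53
tcp_pos: [0.3434, 0.0217, 0.2573]
orientation: [-0.0, 0.037, 0.999, 0.0]
wrist_force: [-0.1, 0.4, -1.1]
finger_gap: 0.072
grip_force: 0.0
```

```bash
python3 - <<'E'
from h import *
T=imaging.read_camera("top");cv2.imwrite("pics/t9.png",T[:,:,::-1])
PT=imaging.camera_params("top");d=np.array([.0774,.997])*.2964
for c in [(.6115,-.0373),(.606,-.1071),(.6006,-.1769),(.5952,-.2467)]:
    r=tin("top",PT,T,np.array(c)+d,.105);print(np.r_[r[0]*1000,r[1:]].round(1), (r[0]-c)*1000)
cv2.imwrite("pics/t9c.png",cv2.resize(T[145:285,165:360,::-1],None,fx=4,fy=4,interpolation=cv2.INTER_CUBIC))
plan([])
E
```

```text
[632.9 260.2  -2.5 125.6  30.4] [ 21.44136 297.5108 ]
[627.4 187.9  -5.5 141.9  55.1] [ 21.44136 295.0108 ]
[621.5 119.1  -5.1 129.8  55.7] [ 20.94136 296.0108 ]
[616.6  51.3  -4.1 135.3  53.6] [ 21.44136 298.0108 ]
now [345.7  21.3 256.5] 85.8 q6 -6 t 34.6
```

View pics/t9c.png

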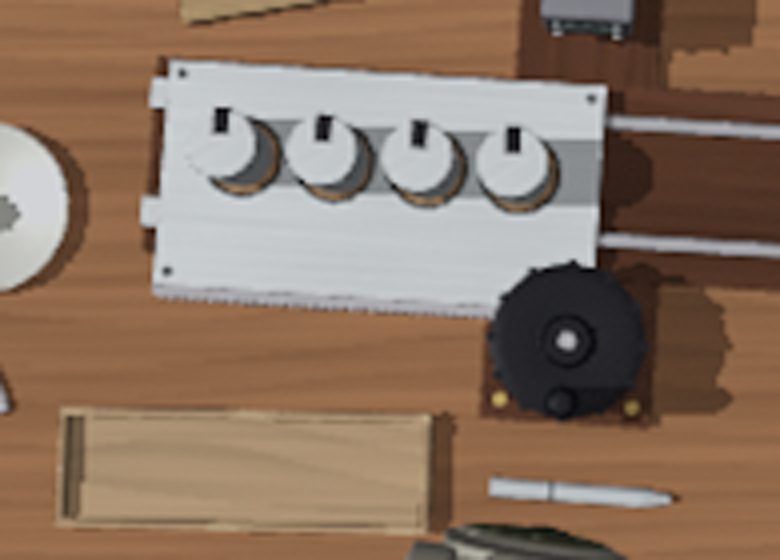

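Carriage is at the left end, with the tins on spots and labels facing the reader. Now I'll unload.

```bash
python3 - <<'E'
from h import *
plan([(490,140,250,130),(633.5,259.5,160,175.6)])
for n,S,T in [("0",(633.5,259.5),(399.8,352)),("1",(628,188.5),(397.9,290)),("2",(622.5,119),(396,228)),("3",(617.3,50),(394.2,166))]:
    print(n);plan([(*S,160,175.6),(*T,160,177)],(*S,57,175.6))
E
```

```text
now [345.7  21.3 256.5] 85.8 q6 -6 t 34.6
[np.float64(-135.2), np.float64(129.0), np.float64(6.5)] rz -0.772 rows 6.2
[np.float64(-186.7), np.float64(-0.7), np.float64(90.0)] rz -0.796 rows 6.4
0
[np.float64(0.0), np.float64(0.0), np.float64(-103.0)] rz -0.0 rows 2.5
[np.float64(-74.3), np.float64(240.1), np.float64(-0.0)] rz -0.024 rows 6.0
1
[np.float64(0.0), np.float64(0.0), np.float64(-103.0)] rz -0.0 rows 2.5
[np.float64(-83.5), np.float64(237.2), np.float64(-0.0)] rz -0.024 rows 6.0
2
[np.float64(0.0), np.float64(0.0), np.float64(-103.0)] rz -0.0 rows 2.5
[np.float64(-91.3), np.float64(234.2), np.float64(-0.0)] rz -0.024 rows 6.0
3
[np.float64(0.0), np.float64(0.0), np.float64(-103.0)] rz -0.0 rows 2.5
[np.float64(-98.5), np.float64(231.3), np.float64(-0.0)] rz -0.024 rows 6.0
```

Call:
{"name": "step_arm", "arguments": {
  "moves": [
    [[-135,129,6],[0,0,-0.772],72],
    [[-135,129,6],[0,0,-0.772],72],
    [[-135,129,6],[0,0,-0.772],72],
    [[-135,129,6],[0,0,-0.772],72],
    [[-135,129,6],[0,0,-0.772],72],
    [[-135,129,6],[0,0,-0.772],72],
    [[-135,129,6],[0,0,-0.772],72],
    [[-135,129,6],[0,0,-0.772],72]
  ],
  "grip_force": 40
}}

```text
clock: 35.25
tcp_pos: [0.4913, 0.1401, 0.2481]
orientation: [-0.001, -0.342, 0.94, 0.0]
wrist_force: [-0.2, 0.1, -0.8]
finger_gap: 0.0722
grip_force: 0.0
```

Call:
{"name": "step_arm", "arguments": {
  "moves": [
    [[-187,0,90],[0,0,-0.796],72],
    [[-187,0,90],[0,0,-0.796],72],
    [[-187,0,90],[0,0,-0.796],72],
    [[-187,0,90],[0,0,-0.796],72],
    [[-187,0,90],[0,0,-0.796],72],
    [[-187,0,90],[0,0,-0.796],72],
    [[-187,0,90],[0,0,-0.796],72],
    [[-187,0,90],[0,0,-0.796],72]
  ]
}}

```text
clock: 35.92
tcp_pos: [0.6341, 0.2599, 0.1575]
orientation: [-0.002, -0.679, 0.734, 0.001]
wrist_force: [0.4, -0.5, -0.6]
finger_gap: 0.072
grip_force: 0.0
```

Call:
{"name": "step_arm", "arguments": {
  "moves": [
    [[0,0,0],[0,0,0],72],
    [[0,0,0],[0,0,0],72]
  ]
}}

```text
clock: 36.08
tcp_pos: [0.6344, 0.2599, 0.1605]
orientation: [0.0, -0.679, 0.735, -0.0]
wrist_force: [-0.6, -0.4, 0.1]
finger_gap: 0.0718
grip_force: 0.0
```

```bash
python3 - <<'E'
from h import *
P=imaging.camera_params("wrist");im=imaging.read_camera("wrist")
for c in [(.6335,.2595),(.628,.1885),(.6225,.119)]:
    r=tin("wrist",P,im,c,.105);print(r)
plan([(633.5,259.5,57,175.6)])
E
```

```text
(array([0.634, 0.26 ]), np.float64(-5.85386881358708), np.float64(162.30833333333334), np.float64(49.75215544424225))
(array([0.627 , 0.1865]), np.float64(-5.629844854400933), np.float64(161.4875), np.float64(30.232576262635348))
(array([0.6235, 0.1175]), np.float64(-94.56528136480883), np.float64(1559.3833333333334), np.float64(5.624358096542277))
now [634.4 259.9 160.8] 175.5 q6 -70 t 36.1
[np.float64(0.5), np.float64(0.9), np.float64(103.8)] rz -0.002 rows 2.5
```

Pick it, lift, and move over the left tray slot.

Call:
{"name": "step_arm", "arguments": {
  "moves": [
    [[0,0,40],[0,0,0],72],
    [[0,0,80],[0,0,0],72],
    [[0,0,102],[0,0,0],72],
    [[0,0,102],[0,0,0],72],
    [[0,0,102],[0,0,0],45],
    [[0,0,102],[0,0,0],45],
    [[0,0,102],[0,0,0],45],
    [[0,0,102],[0,0,0],45]
  ]
}}

```text
clock: 36.8
tcp_pos: [0.636, 0.261, 0.0605]
orientation: [0.002, -0.68, 0.733, -0.001]
wrist_force: [-0.6, 0.0, 2.9]
finger_gap: 0.0488
grip_force: 41.9
```

Call:
{"name": "step_arm", "arguments": {
  "moves": [
    [[0,0,0],[0,0,0],45],
    [[0,0,0],[0,0,0],45],
    [[0,0,0],[0,0,0],45],
    [[0,0,-30],[0,0,0],45],
    [[0,0,-65],[0,0,0],45],
    [[0,0,-100],[0,0,0],45],
    [[0,0,-105],[0,0,0],45]
  ]
}}

```text
clock: 37.38
tcp_pos: [0.6375, 0.2616, 0.1706]
orientation: [0.005, -0.68, 0.733, -0.002]
wrist_force: [1.4, -0.2, -0.5]
finger_gap: 0.0492
grip_force: 42.6
```

Call:
{"name": "step_arm", "arguments": {
  "moves": [
    [[-75,240,0],[0,0,-0.024],45],
    [[-75,240,0],[0,0,-0.024],45],
    [[-75,240,0],[0,0,-0.024],45],
    [[-75,240,0],[0,0,-0.024],45],
    [[-75,240,0],[0,0,-0.024],45],
    [[-75,240,0],[0,0,-0.024],45],
    [[-75,240,0],[0,0,-0.024],45],
    [[-75,240,0],[0,0,-0.024],45]
  ]
}}

```text
clock: 38.05
tcp_pos: [0.3981, 0.3542, 0.1629]
orientation: [-0.0, -0.69, 0.724, 0.0]
wrist_force: [0.9, -0.3, -2.7]
finger_gap: 0.0495
grip_force: 43.2
```

Call:
{"name": "step_arm", "arguments": {
  "moves": [
    [[0,0,0],[0,0,0],45],
    [[0,0,0],[0,0,0],45]
  ]
}}

```text
clock: 38.22
tcp_pos: [0.4018, 0.3534, 0.1629]
orientation: [0.0, -0.688, 0.725, -0.0]
wrist_force: [0.3, -0.7, -2.0]
finger_gap: 0.049
grip_force: 43.2
```

```bash
python3 - <<'E'
from h import *
P=imaging.camera_params("wrist");im=imaging.read_camera("wrist")
cv2.imwrite("pics/w5.png",im[:,:,::-1])
plan([(399.8,352,36,177)])
t=np.radians(88.3);c=np.array([397,259]);L=np.array([np.cos(t),np.sin(t)]);W=np.array([np.sin(t),-np.cos(t)])
for a in(-1,1):
  for b in (-1,1): print(a,b,w2p("wrist",[[*(c+a*140*L+b*45*W)/1000,.02]],P).round())
E
```

```text
now [402.  353.2 162.8] 177.0 q6 -54 t 38.3
[np.float64(1.3), np.float64(2.2), np.float64(126.8)] rz -0.001 rows 3.0
-1 -1 [[ 388. -140.]]
-1 1 [[ 258. -136.]]
1 -1 [[380. 237.]]
1 1 [[282. 240.]]
```

View pics/w5.png

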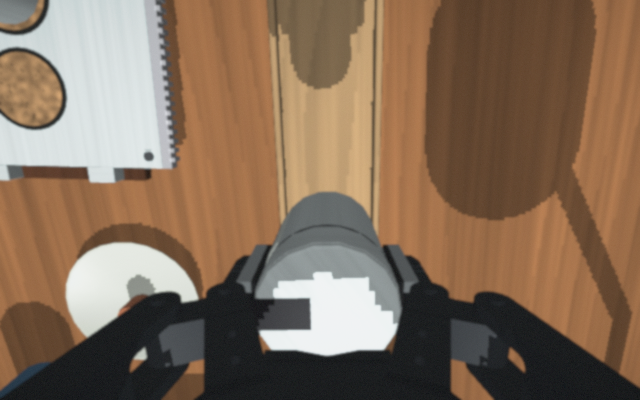

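Call:
{"name": "step_arm", "arguments": {
  "moves": [
    [[1,2,40],[0,0,0],45],
    [[1,2,80],[0,0,0],45],
    [[1,2,110],[0,0,0],45],
    [[1,2,120],[0,0,0],45],
    [[1,2,125.5],[0,0,0],45],
    [[1,2,125.5],[0,0,0],45],
    [[1,2,125.5],[0,0,0],66],
    [[1,2,125.5],[0,0,0],66]
  ]
}}

```text
clock: 38.93
tcp_pos: [0.4009, 0.3534, 0.039]
orientation: [0.002, -0.688, 0.725, -0.0]
wrist_force: [-0.0, 0.1, 0.1]
finger_gap: 0.0659
grip_force: 0.0
```

Call:
{"name": "step_arm", "arguments": {
  "moves": [
    [[0,0,0],[0,0,0],66],
    [[0,0,0],[0,0,0],66],
    [[0,0,-35],[0,0,0],66],
    [[0,0,-75],[0,0,0],66],
    [[0,0,-115],[0,0,0],72],
    [[0,0,-125],[0,0,0],72]
  ]
}}

```text
clock: 39.43
tcp_pos: [0.4016, 0.3546, 0.1692]
orientation: [0.005, -0.689, 0.725, -0.001]
wrist_force: [0.2, 0.8, -0.2]
finger_gap: 0.0719
grip_force: 0.0
```

Call:
{"name": "step_arm", "arguments": {
  "moves": [
    [[152,-235,0],[0,0,0.024],72],
    [[152,-235,0],[0,0,0.024],72],
    [[152,-235,0],[0,0,0.024],72],
    [[152,-235,0],[0,0,0.024],72],
    [[152,-235,0],[0,0,0.024],72],
    [[152,-235,0],[0,0,0.024],72],
    [[152,-235,0],[0,0,0.024],72],
    [[152,-235,0],[0,0,0.024],72]
  ]
}}

```text
clock: 40.1
tcp_pos: [0.6306, 0.1844, 0.1616]
orientation: [0.001, -0.678, 0.735, -0.001]
wrist_force: [0.1, 0.0, 0.3]
finger_gap: 0.0719
grip_force: 0.0
```

Call:
{"name": "step_arm", "arguments": {
  "moves": [
    [[0,0,0],[0,0,0],72],
    [[0,0,0],[0,0,0],72]
  ]
}}

```text
clock: 40.27
tcp_pos: [0.6251, 0.1887, 0.162]
orientation: [-0.0, -0.68, 0.733, 0.0]
wrist_force: [-1.2, 0.9, -0.7]
finger_gap: 0.0719
grip_force: 0.0
```

```bash
python3 - <<'E'
from h import *
P=imaging.camera_params("wrist");im=imaging.read_camera("wrist");T=imaging.read_camera("top");PT=imaging.camera_params("top")
cv2.imwrite("pics/t10.png",T[:,:,::-1])
print(tin("wrist",P,im,(.628,.1885),.105),tin("wrist",P,im,(.6225,.119),.105),tin("top",PT,T,(.399,.352),.081))
plan([(628,188,58,175.6)])
E
```

```text
(array([0.6285, 0.1865]), np.float64(-4.882284993647416), np.float64(174.77083333333334), np.float64(48.56005288383574)) (array([0.6215, 0.118 ]), np.float64(-6.262520262518449), np.float64(161.47083333333333), np.float64(24.080574649993707)) (array([0.3765, 0.353 ]), np.float64(0.0), np.float64(0.0), np.float64(16.178466053442406))
now [624.5 189.6 162.4] 175.7 q6 -76 t 40.4
[np.float64(1.3), np.float64(-3.6), np.float64(104.4)] rz 0.003 rows 2.5
```

Call:
{"name": "step_arm", "arguments": {
  "moves": [
    [[2,-3,40],[0,0,0],72],
    [[2,-3,80],[0,0,0],72],
    [[2,-3,103],[0,0,0],72],
    [[2,-3,103],[0,0,0],72],
    [[2,-3,103],[0,0,0],45],
    [[2,-3,103],[0,0,0],45],
    [[2,-3,103],[0,0,0],45],
    [[2,-3,103],[0,0,0],45]
  ]
}}

```text
clock: 41.03
tcp_pos: [0.6296, 0.187, 0.0615]
orientation: [0.002, -0.68, 0.733, -0.001]
wrist_force: [1.4, 1.3, 4.9]
finger_gap: 0.0492
grip_force: 42.3
```

Call:
{"name": "step_arm", "arguments": {
  "moves": [
    [[0,0,0],[0,0,0],45],
    [[0,0,0],[0,0,0],45],
    [[0,0,0],[0,0,0],45],
    [[0,0,-30],[0,0,0],45],
    [[0,0,-65],[0,0,0],45],
    [[0,0,-100],[0,0,0],45],
    [[0,0,-105],[0,0,0],45]
  ]
}}

```text
clock: 41.62
tcp_pos: [0.6316, 0.1868, 0.1716]
orientation: [0.004, -0.68, 0.733, -0.003]
wrist_force: [1.4, 0.9, -1.8]
finger_gap: 0.049
grip_force: 43.0
```

Call:
{"name": "step_arm", "arguments": {
  "moves": [
    [[-83,237,0],[0,0,-0.024],45],
    [[-83,237,0],[0,0,-0.024],45],
    [[-83,237,0],[0,0,-0.024],45],
    [[-83,237,0],[0,0,-0.024],45],
    [[-83,237,0],[0,0,-0.024],45],
    [[-83,237,0],[0,0,-0.024],45],
    [[-83,237,0],[0,0,-0.024],45],
    [[-83,237,0],[0,0,-0.024],45]
  ]
}}

```text
clock: 42.28
tcp_pos: [0.3957, 0.2876, 0.1642]
orientation: [-0.0, -0.69, 0.724, 0.0]
wrist_force: [1.1, 0.5, -1.7]
finger_gap: 0.0493
grip_force: 43.9
```

Call:
{"name": "step_arm", "arguments": {
  "moves": [
    [[0,0,0],[0,0,0],45],
    [[0,0,0],[0,0,0],45]
  ]
}}

```text
clock: 42.45
tcp_pos: [0.3995, 0.287, 0.1644]
orientation: [0.0, -0.688, 0.725, -0.0]
wrist_force: [0.1, -1.1, -3.5]
finger_gap: 0.0493
grip_force: 43.9
```

```bash
python3 - <<'E'
from h import *
T=cv2.imread("pics/t10.png");cv2.imwrite("pics/t10c.png",cv2.resize(T[170:290,160:310],None,fx=4,fy=4,interpolation=cv2.INTER_CUBIC))
plan([(397.9,290,37,177)])
E
```

```text
now [399.5 287.  164.4] 177.0 q6 -61 t 42.5
[np.float64(-3.0), np.float64(1.7), np.float64(127.4)] rz -0.0 rows 3.1
```

View pics/t10c.png

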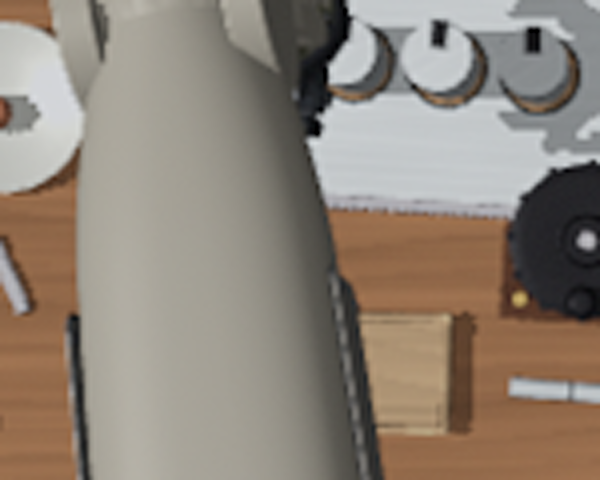

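Call:
{"name": "step_arm", "arguments": {
  "moves": [
    [[-3,2,40],[0,0,0],45],
    [[-3,2,80],[0,0,0],45],
    [[-3,2,110],[0,0,0],45],
    [[-3,2,120],[0,0,0],45],
    [[-3,2,126],[0,0,0],45],
    [[-3,2,126],[0,0,0],45],
    [[-3,2,126],[0,0,0],66],
    [[-3,2,126],[0,0,0],66]
  ]
}}

```text
clock: 43.12
tcp_pos: [0.3989, 0.2909, 0.04]
orientation: [0.002, -0.688, 0.725, -0.001]
wrist_force: [0.1, -0.4, -0.6]
finger_gap: 0.0659
grip_force: 0.0
```

Call:
{"name": "step_arm", "arguments": {
  "moves": [
    [[0,0,0],[0,0,0],66],
    [[0,0,0],[0,0,0],66],
    [[0,0,-35],[0,0,0],66],
    [[0,0,-75],[0,0,0],66],
    [[0,0,-115],[0,0,0],72],
    [[0,0,-125],[0,0,0],72]
  ]
}}

```text
clock: 43.62
tcp_pos: [0.3996, 0.2919, 0.17]
orientation: [0.005, -0.689, 0.725, -0.001]
wrist_force: [0.4, 0.6, -0.1]
finger_gap: 0.0718
grip_force: 0.0
```

```bash
python3 - <<'E'
from h import *
P=imaging.camera_params("wrist");im=imaging.read_camera("wrist")
print(w2p("wrist",[[.398,.290,.081]],P),tin("wrist",P,im,(.398,.290),.081))
plan([(622.3,118.5,160,175.6)])
E
```

```text
[[330.70959972 204.18777844]] (array([0.3975, 0.289 ]), np.float64(-4.356504763069488), np.float64(160.4), np.float64(98.39225594154851))
now [399.9 292.  169.6] 177.1 q6 -60 t 43.7
[np.float64(161.9), np.float64(-231.0), np.float64(9.6)] rz 0.025 rows 6.8
```

Call:
{"name": "step_arm", "arguments": {
  "moves": [
    [[160,-234,0],[0,0,0.024],72],
    [[160,-234,0],[0,0,0.024],72],
    [[160,-234,0],[0,0,0.024],72],
    [[160,-234,0],[0,0,0.024],72],
    [[160,-234,0],[0,0,0.024],72],
    [[160,-234,0],[0,0,0.024],72],
    [[160,-234,0],[0,0,0.024],72],
    [[160,-234,0],[0,0,0.024],72]
  ]
}}

```text
clock: 44.33
tcp_pos: [0.6268, 0.1137, 0.1616]
orientation: [0.0, -0.678, 0.735, -0.001]
wrist_force: [0.0, -0.1, -0.4]
finger_gap: 0.0718
grip_force: 0.0
```

Call:
{"name": "step_arm", "arguments": {
  "moves": [
    [[0,0,0],[0,0,0],72],
    [[0,0,0],[0,0,0],72],
    [[0,0,0],[0,0,0],72]
  ]
}}

```text
clock: 44.58
tcp_pos: [0.6206, 0.1192, 0.1629]
orientation: [-0.0, -0.68, 0.733, 0.001]
wrist_force: [-0.5, -0.1, -0.5]
finger_gap: 0.0723
grip_force: 0.0
```

```bash
python3 - <<'E'
from h import *
P=imaging.camera_params("wrist");im=imaging.read_camera("wrist");T=imaging.read_camera("top");PT=imaging.camera_params("top")
r=tin("wrist",P,im,(.6223,.1185),.105);print(r)
for c in((.400,.352),(.398,.290)):print(tin("top",PT,T,c,.081))
plan([(*r[0]*1000,58,175.6)])
E
```

```text
(array([0.6233, 0.118 ]), np.float64(-5.785065855273447), np.float64(169.59583333333333), np.float64(54.47379569902162))
(array([0.399 , 0.3525]), np.float64(-3.4479507863488847), np.float64(137.13333333333333), np.float64(83.44012279500532))
(array([0.3975, 0.2915]), np.float64(84.5364944842721), np.float64(266.9916666666667), np.float64(23.656567010216406))
now [620.9 119.5 163.5] 175.8 q6 -82 t 44.7
[np.float64(1.3), np.float64(-2.6), np.float64(105.5)] rz 0.003 rows 2.5
```

Both placed tins are standing in the tray. Third tin.

Call:
{"name": "step_arm", "arguments": {
  "moves": [
    [[1.5,-2.5,40],[0,0,0],72],
    [[1.5,-2.5,80],[0,0,0],72],
    [[1.5,-2.5,103],[0,0,0],72],
    [[1.5,-2.5,103],[0,0,0],72],
    [[1.5,-2.5,103],[0,0,0],45],
    [[1.5,-2.5,103],[0,0,0],45],
    [[1.5,-2.5,103],[0,0,0],45],
    [[1.5,-2.5,103],[0,0,0],45]
  ]
}}

```text
clock: 45.35
tcp_pos: [0.6257, 0.117, 0.0625]
orientation: [0.001, -0.68, 0.733, -0.001]
wrist_force: [0.1, -0.4, -2.6]
finger_gap: 0.0492
grip_force: 41.7
```

Call:
{"name": "step_arm", "arguments": {
  "moves": [
    [[0,0,0],[0,0,0],45],
    [[0,0,0],[0,0,0],45],
    [[0,0,0],[0,0,0],45],
    [[0,0,-30],[0,0,0],45],
    [[0,0,-65],[0,0,0],45],
    [[0,0,-100],[0,0,0],45],
    [[0,0,-105],[0,0,0],45]
  ]
}}

```text
clock: 45.93
tcp_pos: [0.6275, 0.1168, 0.1724]
orientation: [0.004, -0.68, 0.733, -0.003]
wrist_force: [2.0, -0.1, -1.3]
finger_gap: 0.0489
grip_force: 42.8
```

Call:
{"name": "step_arm", "arguments": {
  "moves": [
    [[-92,234,0],[0,0,-0.024],45],
    [[-92,234,0],[0,0,-0.024],45],
    [[-92,234,0],[0,0,-0.024],45],
    [[-92,234,0],[0,0,-0.024],45],
    [[-92,234,0],[0,0,-0.024],45],
    [[-92,234,0],[0,0,-0.024],45],
    [[-92,234,0],[0,0,-0.024],45],
    [[-92,234,0],[0,0,-0.024],45]
  ]
}}

```text
clock: 46.6
tcp_pos: [0.3954, 0.2267, 0.1652]
orientation: [-0.0, -0.69, 0.724, 0.0]
wrist_force: [1.6, -1.3, -2.0]
finger_gap: 0.049
grip_force: 43.5
```

Call:
{"name": "step_arm", "arguments": {
  "moves": [
    [[0,0,0],[0,0,0],45],
    [[0,0,0],[0,0,0],45],
    [[0,0,0],[0,0,0],45]
  ]
}}

```text
clock: 46.85
tcp_pos: [0.3992, 0.2257, 0.1652]
orientation: [0.0, -0.688, 0.726, -0.0]
wrist_force: [-0.4, -1.2, -2.2]
finger_gap: 0.0489
grip_force: 43.5
```

```bash
python3 - <<'E'
from h import *
plan([(396,228,37.5,177)])
E
```

```text
now [399.2 225.7 165.2] 177.0 q6 -68 t 46.9
[np.float64(-2.1), np.float64(3.3), np.float64(127.7)] rz -0.001 rows 3.1
```

Call:
{"name": "step_arm", "arguments": {
  "moves": [
    [[-2,2,40],[0,0,0],45],
    [[-2,2,80],[0,0,0],45],
    [[-2,2,110],[0,0,0],45],
    [[-2,2,120],[0,0,0],45],
    [[-2,2,126],[0,0,0],45],
    [[-2,2,126],[0,0,0],45],
    [[-2,2,126],[0,0,0],66],
    [[-2,2,126],[0,0,0],66]
  ]
}}

```text
clock: 47.52
tcp_pos: [0.3979, 0.2283, 0.04]
orientation: [0.001, -0.688, 0.726, -0.0]
wrist_force: [0.5, 0.4, 1.0]
finger_gap: 0.0655
grip_force: 0.0
```

Call:
{"name": "step_arm", "arguments": {
  "moves": [
    [[0,0,0],[0,0,0],66],
    [[0,0,0],[0,0,0],66],
    [[0,0,-35],[0,0,0],66],
    [[0,0,-75],[0,0,0],66],
    [[0,0,-115],[0,0,0],72],
    [[0,0,-125],[0,0,0],72]
  ]
}}

```text
clock: 48.02
tcp_pos: [0.3992, 0.2294, 0.1705]
orientation: [0.004, -0.689, 0.725, -0.002]
wrist_force: [0.3, 0.7, -0.2]
finger_gap: 0.0718
grip_force: 0.0
```

Call:
{"name": "step_arm", "arguments": {
  "moves": [
    [[167,-230,0],[0,0,0.024],72],
    [[167,-230,0],[0,0,0.024],72],
    [[167,-230,0],[0,0,0.024],72],
    [[167,-230,0],[0,0,0.024],72],
    [[167,-230,0],[0,0,0.024],72],
    [[167,-230,0],[0,0,0.024],72],
    [[167,-230,0],[0,0,0.024],72],
    [[167,-230,0],[0,0,0.024],72]
  ]
}}

```text
clock: 48.68
tcp_pos: [0.6223, 0.0448, 0.1633]
orientation: [0.001, -0.678, 0.735, -0.002]
wrist_force: [0.0, -0.1, 1.1]
finger_gap: 0.0718
grip_force: 0.0
```

Call:
{"name": "step_arm", "arguments": {
  "moves": [
    [[0,0,0],[0,0,0],72],
    [[0,0,0],[0,0,0],72],
    [[0,0,0],[0,0,0],72]
  ]
}}

```text
clock: 48.93
tcp_pos: [0.616, 0.0504, 0.1642]
orientation: [-0.0, -0.68, 0.733, 0.0]
wrist_force: [-0.3, 1.1, 0.2]
finger_gap: 0.0721
grip_force: 0.0
```

```bash
python3 - <<'E'
from h import *
P=imaging.camera_params("wrist");im=imaging.read_camera("wrist");T=imaging.read_camera("top");PT=imaging.camera_params("top")
r=tin("wrist",P,im,(.6173,.050),.105);print(r)
for c in((.400,.352),(.398,.290),(.396,.228)):print(tin("top",PT,T,c,.081))
plan([(*r[0]*1000,58,175.6)])
E
```

```text
(array([0.6183, 0.05  ]), np.float64(-2.842658295866083), np.float64(164.975), np.float64(59.572235535775434))
(array([0.399 , 0.3525]), np.float64(-3.419849919751479), np.float64(138.1), np.float64(82.92754599181967))
(array([0.397, 0.291]), np.float64(-5.70574413307995), np.float64(136.33333333333334), np.float64(83.25668818357087))
(array([0.3955, 0.23  ]), np.float64(-62.03857662239717), np.float64(354.02916666666664), np.float64(39.64424246382819))
now [616.2  50.7 164.7] 175.8 q6 -88 t 49.0
[np.float64(0.5), np.float64(-2.2), np.float64(106.7)] rz 0.003 rows 2.6
```

Call:
{"name": "step_arm", "arguments": {
  "moves": [
    [[0.5,-2,40],[0,0,0],72],
    [[0.5,-2,80],[0,0,0],72],
    [[0.5,-2,104],[0,0,0],72],
    [[0.5,-2,104],[0,0,0],72],
    [[0.5,-2,104],[0,0,0],45],
    [[0.5,-2,104],[0,0,0],45],
    [[0.5,-2,104],[0,0,0],45],
    [[0.5,-2,104],[0,0,0],45]
  ]
}}

```text
clock: 49.7
tcp_pos: [0.6204, 0.049, 0.0624]
orientation: [0.001, -0.68, 0.733, -0.001]
wrist_force: [1.3, -0.0, 2.8]
finger_gap: 0.0491
grip_force: 42.0
```

Call:
{"name": "step_arm", "arguments": {
  "moves": [
    [[0,0,0],[0,0,0],45],
    [[0,0,0],[0,0,0],45],
    [[0,0,0],[0,0,0],45],
    [[0,0,-30],[0,0,0],45],
    [[0,0,-65],[0,0,0],45],
    [[0,0,-100],[0,0,0],45],
    [[0,0,-105],[0,0,0],45]
  ]
}}

```text
clock: 50.28
tcp_pos: [0.6223, 0.0487, 0.1723]
orientation: [0.004, -0.68, 0.733, -0.004]
wrist_force: [1.8, 0.8, -1.5]
finger_gap: 0.049
grip_force: 43.0
```

Call:
{"name": "step_arm", "arguments": {
  "moves": [
    [[-98,231,0],[0,0,-0.024],45],
    [[-98,231,0],[0,0,-0.024],45],
    [[-98,231,0],[0,0,-0.024],45],
    [[-98,231,0],[0,0,-0.024],45],
    [[-98,231,0],[0,0,-0.024],45],
    [[-98,231,0],[0,0,-0.024],45],
    [[-98,231,0],[0,0,-0.024],45],
    [[-98,231,0],[0,0,-0.024],45]
  ]
}}

```text
clock: 50.95
tcp_pos: [0.3936, 0.1647, 0.1651]
orientation: [-0.0, -0.69, 0.724, 0.0]
wrist_force: [1.1, -0.7, -2.2]
finger_gap: 0.0495
grip_force: 43.6
```

Call:
{"name": "step_arm", "arguments": {
  "moves": [
    [[0,0,0],[0,0,0],45],
    [[0,0,0],[0,0,0],45],
    [[0,0,0],[0,0,0],45]
  ]
}}

```text
clock: 51.2
tcp_pos: [0.3974, 0.1636, 0.1653]
orientation: [0.0, -0.688, 0.726, -0.0]
wrist_force: [-0.2, -0.3, -2.3]
finger_gap: 0.0495
grip_force: 43.6
```

```bash
python3 - <<'E'
from h import *
plan([(394.2,166,37.5,177)])
E
```

```text
now [397.4 163.6 165.3] 177.0 q6 -75 t 51.2
[np.float64(-2.2), np.float64(3.4), np.float64(127.8)] rz -0.001 rows 3.1
```

Call:
{"name": "step_arm", "arguments": {
  "moves": [
    [[-2,2,40],[0,0,0],45],
    [[-2,2,80],[0,0,0],45],
    [[-2,2,110],[0,0,0],45],
    [[-2,2,120],[0,0,0],45],
    [[-2,2,126],[0,0,0],45],
    [[-2,2,126],[0,0,0],45],
    [[-2,2,126],[0,0,0],66],
    [[-2,2,126],[0,0,0],66]
  ]
}}

```text
clock: 51.87
tcp_pos: [0.3961, 0.1661, 0.0399]
orientation: [0.001, -0.688, 0.725, -0.001]
wrist_force: [-0.7, 0.3, -0.0]
finger_gap: 0.0658
grip_force: 0.0
```

Call:
{"name": "step_arm", "arguments": {
  "moves": [
    [[0,0,0],[0,0,0],66],
    [[0,0,0],[0,0,0],66],
    [[0,0,-35],[0,0,0],66],
    [[0,0,-75],[0,0,0],66],
    [[0,0,-115],[0,0,0],72],
    [[0,0,-155],[0,0,0],72],
    [[0,0,-195],[0,0,0],72]
  ]
}}

```text
clock: 52.45
tcp_pos: [0.394, 0.1661, 0.2366]
orientation: [0.0, -0.689, 0.725, -0.0]
wrist_force: [1.0, 0.3, -0.1]
finger_gap: 0.0721
grip_force: 0.0
```

Call:
{"name": "step_arm", "arguments": {
  "moves": [
    [[260,0,-20],[0,0,0],72],
    [[260,0,-20],[0,0,0],72],
    [[260,0,-20],[0,0,0],72],
    [[260,0,-20],[0,0,0],72],
    [[260,0,-20],[0,0,0],72],
    [[260,0,-20],[0,0,0],72],
    [[260,0,-20],[0,0,0],72],
    [[260,0,-20],[0,0,0],72]
  ]
}}

```text
clock: 53.12
tcp_pos: [0.3811, -0.0967, 0.2548]
orientation: [0.0, -0.686, 0.727, -0.001]
wrist_force: [0.3, 0.1, 0.3]
finger_gap: 0.0718
grip_force: 0.0
```

Call:
{"name": "step_arm", "arguments": {
  "moves": [
    [[0,0,0],[0,0,0],72],
    [[0,0,0],[0,0,0],72],
    [[0,0,0],[0,0,0],72],
    [[0,0,0],[0,0,0],72]
  ]
}}

```text
clock: 53.45
tcp_pos: [0.3808, -0.0923, 0.2542]
orientation: [0.0, -0.69, 0.724, 0.0]
wrist_force: [0.1, -0.1, -0.0]
finger_gap: 0.072
grip_force: 0.0
```

```bash
python3 - <<'E'
from h import *
T=imaging.read_camera("top");PT=imaging.camera_params("top")
for c in((.400,.352),(.398,.290),(.396,.228),(.394,.166)):print(tin("top",PT,T,c,.081))
cv2.imwrite("pics/end.png",cv2.resize(T[90:290,90:490,::-1],None,fx=2,fy=2,interpolation=cv2.INTER_CUBIC))
E
```

```text
(array([0.399 , 0.3525]), np.float64(-3.429592823533107), np.float64(139.77083333333334), np.float64(82.50197075622982))
(array([0.397, 0.291]), np.float64(-5.714697974524568), np.float64(137.97083333333333), np.float64(82.74638281770842))
(array([0.3955, 0.2295]), np.float64(-5.038512955317982), np.float64(134.325), np.float64(79.91547708066811))
(array([0.394, 0.168]), np.float64(-4.56982902943163), np.float64(146.525), np.float64(83.18655966774176))
```

View pics/end.png

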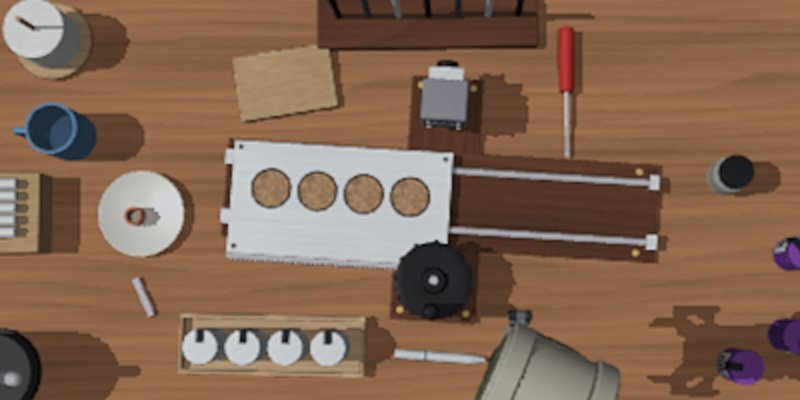

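All four tins stand upright in the tray, the carriage is at the left end and nothing else has moved. Handing in.

```bash
python3 -c "
from workcell import env
print(env.hand_in())"
```

```text
the job is handed in; nothing more can be done
None
```

The job is handed in: all four tins were wound past the reader on their spots with labels facing it, and now stand upright in the out-tray with the carriage at the left stop.

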